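# Index, load and clamp the swivel parts tray

### The job

Pull up the turntable's indexing plunger and twist its T-handle about a quarter turn so that it stays out by itself, swing the turntable by its post until the four-pocket tray has come round from the left to the robot's side (a quarter turn, over the second index hole), then twist the handle back so that the pin drops fully into that hole. Next put every loose green block lying on the grey table into the tray, one to a pocket and sitting flat on the pocket floor, any way up. Last, turn the hub knob clockwise until it clicks past its detent; leave the oil can, wrench and carton alone.

Things in the scene. Friction and masses are not known exactly. Their poses are not given: they have to be found in the camera images.
- swivel: grey cast base of the turntable, fixed, 300 mm across; origin on the table at the pivot; x points away from the robot (within 0.2 rad), z up. Carries a steel platter 330 mm across, top 35 mm above the table. A click housing 14 mm wide stands 30 to 45 mm from the pivot on +x, to 63 mm height. The plunger's bracket, 64 mm high, stands outside the rim 45 degrees right of +x
- platter (a joint): turn of the platter, rad, counter-clockwise from above: starts pinned at 0 (tray to the left, swivel +y); 1.571 with the second index hole under the pin (tray at the robot, swivel -x); stops -0.12, 1.69. Friction 0.12 N m: stays where left. The hole takes the round-ended pin from about 3 mm (0.02 rad) off and centres it, play 0.015 rad
- tray (a point): centre of the floor of the aluminium tray on the platter, 80 mm from the pivot, 39 mm above the table; x outward from the pivot, y along the tray. Tray 60 x 220 mm outside, walls 4 mm thick, tops 10 mm above this floor; four pockets in a row centred at y = -81, -27, 27, 81 mm, each 52 mm (x) by 50 mm (y)
- post (a point): top centre of the upright round black post on the platter by which to swing it: 18 mm diameter, 62 mm tall above the platter (top 97 mm above the table), 140 mm from the pivot. Turns with the platter
- tee_top (a point): top centre of the plunger's black T-handle, 140 mm from the pivot: a bar 46 mm long (this point's x), 13 mm wide (y), 28 mm tall, top 104 mm above the table when down; under it a cross pin in a slotted collar whose top is 70 mm above the table. The point rises and twists with the handle
- plunger (a joint): lift of the plunger, m: 0 = down, pin fully in a hole; stop at 0.020. A spring pulls it down with 7 N when down, 11 N when up. Lift it 0.0145 or more before twisting; twisted out it rests at about 0.0145, pin clear of the platter; resting on the platter between holes it reads about 0.011
- tee (a joint): twist of the T-handle, rad, counter-clockwise from above: 0 = bar pointing at the pivot, cross pin in line with its slot so that it can drop (within about 0.15); beyond about 0.7 it rests on the collar and the plunger stays out; stops -0.08, 1.65. Stays where left
- knob_top (a point): top centre of the black clamp knob on the pivot, 98 mm above the table: a grip bar 46 mm long (this point's x), 13 mm wide (y), 36 mm tall, on a 40 mm round skirt whose top is 62 mm above the table. Turns with the knob, not with the platter
- knob (a joint): turn of the clamp knob, rad, clockwise from above: starts at 0 to 0.2; a sprung detent resists (about 0.15 N m) from 0.6, peaks at 0.9 and is snapped past by 1.2; stop at 1.5. Stays where left
- block1: green painted cast-iron block with a steel bore cap and pin ends, 40 x 40 mm in plan and 46 mm tall as it stands (its z), 0.15 to 0.31 kg; origin at its centre. May lie anywhere on the table left or right of the turntable; two to four of block1..block4 are present, all alike
- block2: green painted cast-iron block with a steel bore cap and pin ends, 40 x 40 mm in plan and 46 mm tall as it stands (its z), 0.15 to 0.31 kg; origin at its centre. May lie anywhere on the table left or right of the turntable; two to four of block1..block4 are present, all alike
- block3: green painted cast-iron block with a steel bore cap and pin ends, 40 x 40 mm in plan and 46 mm tall as it stands (its z), 0.15 to 0.31 kg; origin at its centre. May lie anywhere on the table left or right of the turntable; two to four of block1..block4 are present, all alike
- block4: green painted cast-iron block with a steel bore cap and pin ends, 40 x 40 mm in plan and 46 mm tall as it stands (its z), 0.15 to 0.31 kg; origin at its centre. May lie anywhere on the table left or right of the turntable; two to four of block1..block4 are present, all alike
- oil_can: bystander: squat steel oil can, 56 mm across, 60 mm tall, origin under its centre
- wrench: bystander: steel wrench 180 mm long, lying flat beyond the turntable
- carton: bystander: cardboard carton 60 x 50 x 45 mm, origin under its centre
There are look-alikes about, which are no part of the job. Leave any red look-alike of the block3 alone. Leave any purple look-alike of the block4 alone.

How it is judged:
On the way, in this order (a step that is already met when the one before it is completed fails the run):
1. the plunger is pulled up and twisted so that it stays out, the platter not yet turned (value of joint plunger above 0.012 m and value of joint tee above 0.9 rad and value of joint platter below 0.15 rad and contact force between the fingers and tee below 0.2 N), for 0.2 s.
2. with the plunger still out, the platter is swung until the tray faces the robot (value of joint plunger above 0.012 m and value of joint platter above 1.5 rad), for 0.1 s.
3. the handle is twisted back and the pin is fully down in the second hole (value of joint plunger below 0.003 m and value of joint tee below 0.35 rad and value of joint platter between 1.53 and 1.61 rad), for 0.2 s.
4. every green block sits flat in the tray (all of step 3 and x of block1 in the frame of tray between -0.014 and 0.014 m and y of block1 in the frame of tray between -0.102 and 0.102 m and z of block1 in the frame of tray between 0.014 and 0.029 m and linear speed of each of block1, block2, block3, block4 below 0.02 m/s and x of block2 in the frame of tray between -0.014 and 0.014 m and y of block2 in the frame of tray between -0.102 and 0.102 m and z of block2 in the frame of tray between 0.014 and 0.029 m and x of block3 in the frame of tray between -0.014 and 0.014 m and y of block3 in the frame of tray between -0.102 and 0.102 m and z of block3 in the frame of tray between 0.014 and 0.029 m and x of block4 in the frame of tray between -0.014 and 0.014 m and y of block4 in the frame of tray between -0.102 and 0.102 m and z of block4 in the frame of tray between 0.014 and 0.029 m), for 0.2 s.
5. the hub knob is turned past its click (value of joint knob above 1.1 rad), for 0.2 s.
At the end, for the whole second after the job is handed in: Pin down within 3 mm in the second hole (platter 1.53 to 1.61 rad), T-handle back within 0.35 rad, knob over 1.1 rad, every block at rest flat in the tray: centre 14 to 29 mm above its floor, within 14 mm of its centre line and 102 mm along it (all of step 4 and value of joint knob above 1.1 rad); the robot touches nothing.
It fails at once if a bystander (oil can, wrench, carton) is shifted by more than 30 mm (distance of any of oil_can, wrench, carton from where it was at the start of the episode above 0.03 m).
Of block1, block2, block3, block4 only 2 to 4 are there at a start; the rules pass over those that are not, and their reading is None.
At some moment in a run one of block1, block2, block3, block4 may be knocked a few centimetres aside while the robot is not near it.
Once in a run the grip may slacken for a moment while it holds something.
It also fails if it takes over 210 s, if anything falls off the work surface, if the arm or the gripper's body presses on something with over 40 N, if the wrist force passes 120 N, or if a joint passes its speed limit or range.

### The arm

A 6-joint arm with a two-finger parallel gripper is mounted at the origin on the work surface. World frame = base frame: x ahead of the robot, y to its left, z up, the work surface at z = 0. Lengths are in m, angles in rad, forces in N, time in s.
With the tool pointing down it reaches from about 0.4 to 0.825 m from the base axis. Payload 7 kg.
Tool frame: the origin (TCP) lies at the centre of the arm's flange, where the gripper is bolted on; the fingertips stand 178 mm ahead of it and the grasp point (between the pads) lies arm.tcp_to_grasp ahead of it (arm.tcp_to_grasp is the distance from the TCP to the grasp point, in m); z points along the fingers, y is the direction in which the jaws open and shut (so a half turn about z gives the same grasp; the last joint's range is limited). The gripper opens to 88 mm and grips with 3 to 60 N. Pads are 19 mm wide; open, the fingers measure 130 mm over their backs; the gripper's body (78 mm by 193 mm) begins 47 mm behind the grasp point.
Start: joints at [-1.024, 0.359, 0.012, 0, -1.224, -0.288], TCP at [0.173, -0.653, 0.405] pointing down, gripper open.
Joint ranges: [-3.07, 3.07], [-1.43, 2.12], [-1.02, 1.25], [-3.03, 1.67], [-3.05, -0], [-3.03, 3.03]. Speed limits (rad/s): [2.39, 2.39, 3.01, 3.14, 3.14, 3.14].

### API

Orientations are given as [roll, pitch, yaw] about the fixed x, y, z axes, in that order (R = Rz(yaw) Ry(pitch) Rx(roll)).
In Python, from station import arm gives the robot as it stands.
- The arm moves only by the tool move_arm, never from a script. Its argument "deltas" is a list of rows, each a list of 6 numbers: the shift along the world's x, y, z in mm, then the turn, a rotation vector about the world's x, y, z in degrees. In form: [[tx, ty, tz, ax, ay, az], ...]. A call has exactly 5 rows; each row shifts and turns the commanded pose from where the row before left it; what a row does not reach is not made up. A row lasts 1/12 s, in which the tool goes at most 41.7 mm and 7.16 degrees, less where a joint would pass 70% of its speed; a pose out of reach is approached as far as the arm can. A call with a gripper value outside its range is refused whole. "claw" is the closure in counts, from 0 (fully open) to 255 (shut), set as the call begins (left out, the last holds). The fingers move at their own pace and stop on an object; "squeeze" is the grip in N (left out, the last holds). Time passes only in rows, so rows that do not move let the fingers close, or fill a call up. It gives the time, the measured TCP pose, the force and the opening at its end, in the units of the state.
- arm.get_state(): the state, without advancing time (a new reading comes with each control period).
- arm.grab_frame(name): name is "side" or "top"; returns the picture (400x640x3 uint8, red, green, blue); there is no depth.
- arm.calibration(name): a dict with "intrinsics" (3x3 intrinsics, pixels), "T" (4x4, takes a point from camera to world coordinates). Camera axes: x right, y up, looking along -z (the intrinsics and any distortion apply to the point x, -y, -z); pixel columns grow to the right and rows downward; lengths in m; the calibration is good to about 2 mm. A picture is of the moment at which its call begins. calibration takes no time and is no camera call.
- arm.job_done(): hands the job in, once; it reports no verdict.
Trained networks look in the newest picture that a camera, given by its name, has taken for a name from the list of things; names that differ only in an ending like _2 or _b are one class to them, and where a whole thing is asked for, a point or a joint stands for the part that bears it (a point fixed in the world has none). Each returns a list of dicts, best first, with "score" (0 to 1); they miss things now and then, are a little off and sometimes report something else, mostly with a low value. They report only what shows in the picture. A call takes as long as a camera call. They do not tell look-alikes from the thing itself.
- arm.spot_in(thing, camera): "xy" ([column, row] in pixels, amid what is visible of it).
- arm.masks_of(thing, camera): "pixels" (400x640 bool, what is visible of it) and "xy" ([column, row] in pixels, amid what is visible of it).
- arm.spot_point(thing, camera): "xy" ([column, row] in pixels: a listed point, or the origin of a listed thing).
The state is a dict: "t": time; "q": joint angles; "qd": joint speeds; "joint_efforts": joint torques, N m; "eef_pos": TCP position; "ee_rot": TCP orientation; "force": force on the tool from outside, world axes, zero at the start; "moment": the same for the moment, N m; "width": finger opening in m.
Only numpy, scipy, OpenCV 4.12 (cv2) and the standard library are available. Lean on these libraries where they do the work, as an engineer would, in place of code of your own. Each camera call takes 0.05 s, during which the arm holds its last target. There are 200 camera calls.

## Working session

There is one attempt and no reset: what is moved stays moved. The work goes in short steps, Python scripts to look and compute and a tool call to move; the robot and the scene stay as the last step left them, time stands still between calls to the robot, and variables do not carry over. Pictures are saved under pics/ and viewed, about 12 in all and at most 16, crops included, and the job is handed in when it is done.

Besides the shell and the picture viewer there is one more tool, called after "Request:" as a command line: name --pt "numbers of a row" for each row, then --argument value for the rest. move_arm: Moves the arm, as the interface text tells. Its arguments: {"type":"object","properties":{"deltas":{"type":"array","items":{"type":"array","items":{"type":"number"}}},"claw":{"type":"number"},"squeeze":{"type":"number"}},"required":["deltas"]}

```bash
mkdir -p pics; cat > h.py <<'E'
from station import arm
import numpy as np, cv2
def ray(cam,xy):
    c=arm.calibration(cam);K=np.array(c["intrinsics"]);T=np.array(c["T"])
    d=c.get("distortion",None)
    p=np.linalg.inv(K)@[xy[0],xy[1],1]
    v=T[:3,:3]@np.array([p[0],-p[1],-p[2]]);return T[:3,3],v
def at_z(cam,xy,z):
    o,v=ray(cam,xy);return o+v*(z-o[2])/v[2]
def proj(cam,P):
    c=arm.calibration(cam);K=np.array(c["intrinsics"]);T=np.array(c["T"])
    p=np.linalg.inv(T)@np.r_[P,1];q=K@[p[0],-p[1],-p[2]];return q[:2]/q[2]
def tri(x1,c1,x2,c2):
    A=np.zeros((3,3));b=np.zeros(3)
    for c,x in((c1,x1),(c2,x2)):
        o,v=ray(c,x);v=v/np.linalg.norm(v);M=np.eye(3)-np.outer(v,v);A+=M;b+=M@o
    return np.linalg.solve(A,b)
def save(cam,name,crop=None,s=1):
    f=arm.grab_frame(cam)[:,:,::-1]
    if crop: x0,y0,x1,y1=crop;f=f[y0:y1,x0:x1]
    f=cv2.resize(f,None,fx=s,fy=s,interpolation=cv2.INTER_CUBIC);cv2.imwrite("pics/"+name,f)
E
python3 - <<'E'
from h import *
print(arm.calibration("top"),arm.calibration("side"),arm.tcp_to_grasp)
print(arm.get_state())
a=arm.grab_frame("top");b=arm.grab_frame("side")
cv2.imwrite("pics/a.png",cv2.resize(a,(800,500))[:,:,::-1]);cv2.imwrite("pics/b.png",cv2.resize(b,(800,500))[:,:,::-1])
Z=dict(swivel=0,tray=.039,post=.097,tee_top=.104,knob_top=.098,block1=.023,oil_can=0,wrench=0,carton=0)
for n,z in Z.items():
  for c in("top","side"):
    for r in arm.spot_point(n,c)[:6]:
        print(n,c,np.round(r["xy"]),round(r["score"],2),np.round(at_z(c,r["xy"],z),3))
E
```

```text
{'intrinsics': array([[476.13331306,   0.        , 324.62552057],
       [  0.        , 476.13331306, 201.92539769],
       [  0.        ,   0.        ,   1.        ]]), 'T': array([[-9.37738513e-03,  9.96810390e-01, -7.92534667e-02,
         4.67748627e-01],
       [-9.99954147e-01, -9.50173661e-03, -1.19205674e-03,
         1.81251226e-02],
       [-1.94130011e-03,  7.92386544e-02,  9.96853784e-01,
         1.59156823e+00],
       [ 0.00000000e+00,  0.00000000e+00,  0.00000000e+00,
         1.00000000e+00]])} {'intrinsics': array([[517.5298558 ,   0.        , 316.2815552 ],
       [  0.        , 517.5298558 , 197.29769608],
       [  0.        ,   0.        ,   1.        ]]), 'T': array([[-0.74273705,  0.52389484, -0.41698426,  0.06205759],
       [-0.66950595, -0.57160463,  0.4743732 ,  0.60814571],
       [ 0.01017154,  0.63150799,  0.77530265,  1.10005349],
       [ 0.        ,  0.        ,  0.        ,  1.        ]])} 0.1593
{'t': 0.0, 'q': array([-1.02387892e+00,  3.59381139e-01,  1.10603077e-02, -3.76779909e-04,
       -1.22406587e+00, -2.88107431e-01]), 'qd': array([ 1.33918
[... 1215 characters left out ...]
k1 top [439. 241.] 0.62 [ 0.462 -0.355  0.023]
block1 top [432. 266.] 0.49 [ 0.377 -0.328  0.023]
block1 side [459. 192.] 0.87 [ 0.369 -0.327  0.023]
block1 side [229. 316.] 0.77 [0.555 0.339 0.023]
block1 side [272. 327.] 0.76 [0.465 0.292 0.023]
block1 side [438. 169.] 0.58 [ 0.456 -0.359  0.023]
oil_can side [202. 274.] 0.71 [0.697 0.302 0.   ]
wrench top [321. 134.] 0.81 [0.827 0.029 0.   ]
wrench top [331. 205.] 0.55 [ 0.584 -0.002  0.   ]
wrench side [245. 184.] 0.75 [0.832 0.034 0.   ]
wrench side [325. 224.] 0.74 [ 0.576 -0.012  0.   ]
carton top [425. 171.] 0.66 [ 0.695 -0.319  0.   ]
carton top [318. 134.] 0.59 [0.827 0.039 0.   ]
carton side [361. 145.] 0.75 [ 0.691 -0.305  0.   ]
```

View pics/a.png

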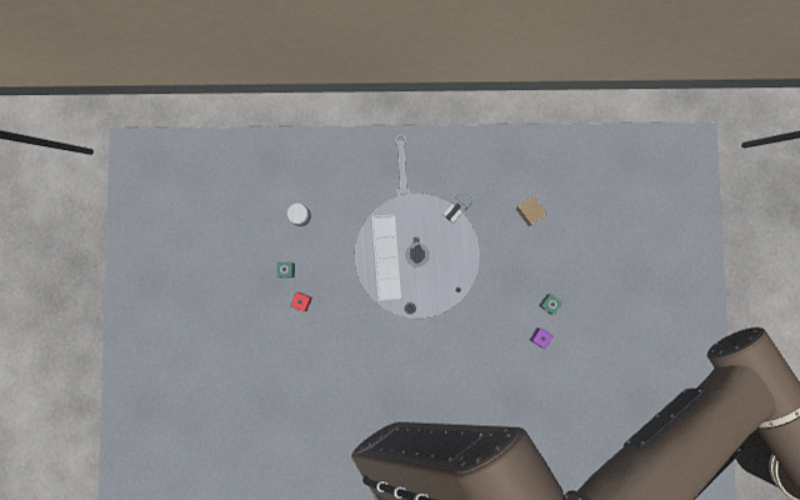

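View pics/b.png

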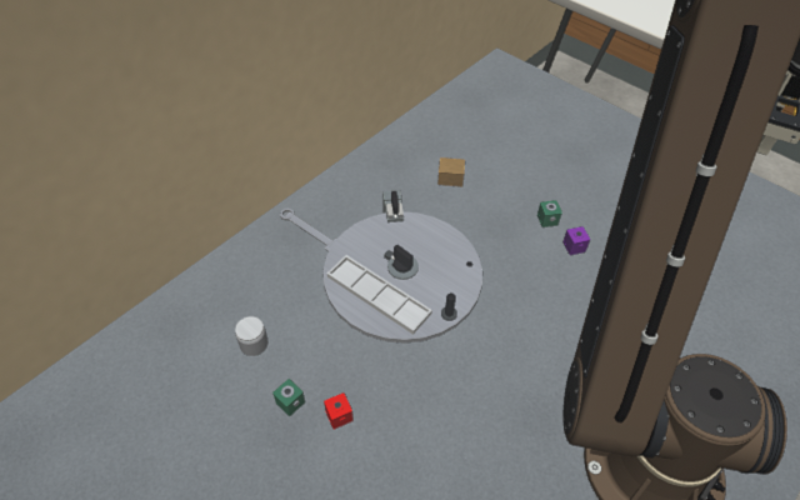

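The top view shows green blocks at about (228,215) and (441,243) px in the original frame. The red look-alike is at (241,241) and the purple one at (433,270). Next I'll enlarge the turntable and the block candidates together.

```bash
python3 - <<'E'
from h import *
a=arm.grab_frame("top")[:,:,::-1];b=arm.grab_frame("side")[:,:,::-1]
r=lambda f,x0,y0,w,h:cv2.resize(f[y0:y0+h,x0:x0+w],(400,300),interpolation=cv2.INTER_CUBIC)
cv2.imwrite("pics/c.png",np.vstack([np.hstack([r(a,270,145,124,93),r(b,250,140,140,105)]),np.hstack([r(a,210,195,60,45),r(a,415,235,60,45)])]))
P={}
for n in("post","tee_top","knob_top","swivel","block1"):
    m={}
    for c in("top","side"):
        m[c]=arm.spot_point(n,c)[:1] if n!="block1" else []
    if m["top"] and m["side"]: print(n,np.round(tri(m["top"][0]["xy"],"top",m["side"][0]["xy"],"side"),4))
for c in("top","side"):
  for n in("tee_top","knob_top","block1","post"):
    for k in arm.masks_of(n,c)[:5]:
        ct=np.argwhere(k["pixels"])[:,::-1].astype(np.float32);rc=cv2.minAreaRect(ct)
        print(n,c,np.round(k["xy"]),round(k["score"],2),len(ct),np.round(rc[0],1),np.round(rc[1],1),round(rc[2],1))
E
```

```text
post [0.444  0.0093 0.0987]
tee_top [ 0.6804 -0.0961  0.113 ]
knob_top [ 0.5825 -0.0122  0.0985]
swivel [ 0.5883 -0.0114 -0.0161]
tee_top top [362. 169.] 0.45 75 [362.  168.5] [ 4.9 14.8] 45.0
block1 top [438. 244.] 0.76 147 [440.3 242.8] [12.7 12. ] 45.0
block1 top [227. 215.] 0.73 181 [228. 215.] [12. 14.] 90.0
block1 top [432. 270.] 0.73 182 [432.2 269.6] [14.3 13.4] 26.6
block1 top [242. 240.] 0.61 169 [240.2 241.4] [14.5 12.6] 18.4
block1 top [333. 204.] 0.24 131 [333.  202.5] [12. 12.] 45.0
post top [332. 216.] 0.74 7515 [332.8 203.7] [100.6  98.9] 38.2
knob_top side [325. 208.] 0.78 307 [322. 206.] [22. 16.] 90.0
block1 side [233. 316.] 0.96 429 [231.5 317.5] [22.6 21.2] 45.0
block1 side [460. 193.] 0.86 353 [461.  192.6] [20.3 20.6] 82.9
block1 side [273. 327.] 0.79 469 [270.6 328.7] [24.8 20.1] 66.8
block1 side [438. 168.] 0.77 312 [439.5 171. ] [20. 17.] 90.0
post side [322. 222.] 0.84 9835 [322. 221.] [104. 126.] 90.0
```

View pics/c.png

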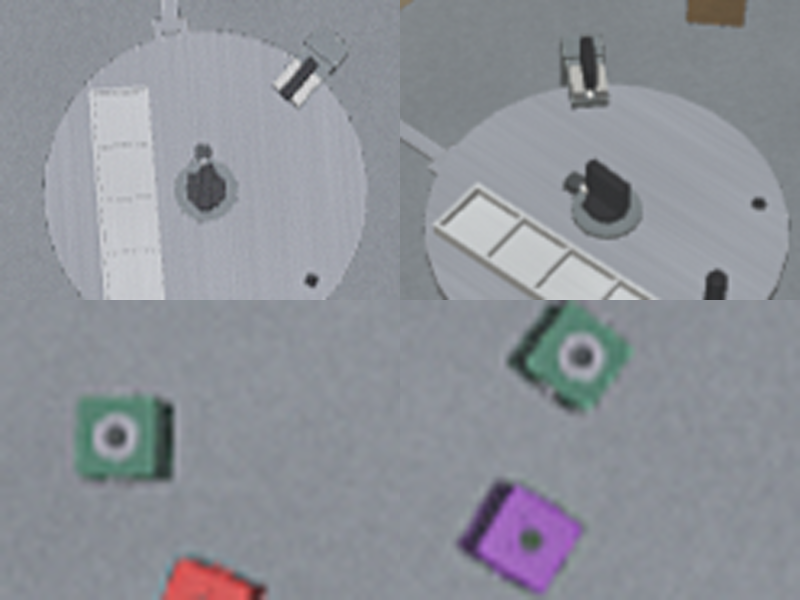

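Crop c shows the tee bar at about (362.7,168.6) px in top. It also confirms two green blocks with bore caps, and that the red and purple ones are look-alikes without the cap, so they stay. Now I'll get the geometry.

```bash
python3 - <<'E'
from h import *
T=lambda x,y,z:np.round(at_z("top",(x,y),z),4)
print("platter c",T(332.8,203.7,.033)); print("tee",T(362.7,168.6,.104))
# tray left/right edges in crop coords
f=lambda u,v:(270+u*.31,145+v*.31)
p=[T(*f(91,93),.049),T(*f(148,90),.049),T(*f(105,299),.049),T(*f(164,299),.049)]
for a,b in((0,2),(1,3)): d=p[a]-p[b];print("tray edge ang",np.arctan2(-d[0],d[1]) if 0 else np.arctan2(d[1],d[0]))
g=arm.grab_frame("top");h=cv2.cvtColor(g,cv2.COLOR_RGB2GRAY).astype(int)
def dark(cam,x0,y0,x1,y1,t):
    im=cv2.cvtColor(arm.grab_frame(cam),cv2.COLOR_RGB2GRAY)[y0:y1,x0:x1]
    m=(im<t).astype(np.uint8);n,l,s,c=cv2.connectedComponentsWithStats(m)
    return [(np.round(c[i]+[x0,y0],1),s[i,4],np.round(cv2.minAreaRect(np.argwhere(l==i)[:,::-1].astype(np.float32)+np.float32([x0,y0]))[1:],1) if 0 else cv2.minAreaRect((np.argwhere(l==i)[:,::-1]).astype(np.float32))[1:]) for i in range(1,n) if s[i,4]>4]
for r in dark("top",285,150,390,260,80):print("top",r)
for r in dark("side",260,140,390,270,80):print("side",r)
E
```

```text
platter c [ 0.5856 -0.0068  0.033 ]
tee [ 0.6902 -0.1011  0.104 ]
tray edge ang 0.06241880999595733
tray edge ang 0.06760514923198044
top (array([362.2, 169. ]), np.int32(49), ((3.5747387409210205, 14.298956871032715), 41.18592834472656))
top (array([333.7, 202.8]), np.int32(78), ((10.60660171508789, 11.31370735168457), 45.0))
top (array([366. , 231.7]), np.int32(7), ((2.0, 2.0), 90.0))
top (array([327.6, 246.3]), np.int32(25), ((5.656853675842285, 4.949747562408447), 45.0))
side (array([315.4, 161.4]), np.int32(84), ((17.0, 5.0), 90.0))
side (array([321.3, 207.5]), np.int32(256), ((21.0, 15.0), 90.0))
side (array([309.6, 205.3]), np.int32(10), ((4.0249223709106445, 1.7888542413711548), 26.56505012512207))
side (array([375.2, 211. ]), np.int32(10), ((3.0, 2.0), 0.0))
side (array([359.2, 245.3]), np.int32(148), ((20.0, 10.0), 90.0))
```

Request:
move_arm --pt "25.9 27.6 -3.5 0 0 -2.8" --pt "25.9 27.6 -3.5 0 0 -2.8" --pt "25.9 27.6 -3.5 0 0 -2.8" --pt "25.9 27.6 -3.5 0 0 -2.8" --pt "25.9 27.6 -3.5 0 0 -2.8" --claw 0

```text
t: 2.47
eef_pos: [0.303, -0.5132, 0.3871]
ee_rot: [-3.141, 0.0, -3.13]
force: [1.1, -0.2, 0.3]
width: 0.0875
```

Request:
move_arm --pt "25.9 27.6 -3.5 0 0 -2.8" --pt "25.9 27.6 -3.5 0 0 -2.8" --pt "25.9 27.6 -3.5 0 0 -2.8" --pt "25.9 27.6 -3.5 0 0 -2.8" --pt "25.9 27.6 -3.5 0 0 -2.8"

```text
t: 2.88
eef_pos: [0.4327, -0.3749, 0.3699]
ee_rot: [-3.141, 0.001, 2.909]
force: [-0.1, -0.4, -0.0]
width: 0.0876
```

Request:
move_arm --pt "25.9 27.6 -3.5 0 0 -2.8" --pt "25.9 27.6 -3.5 0 0 -2.8" --pt "25.9 27.6 -3.5 0 0 -2.8" --pt "25.9 27.6 -3.5 0 0 -2.8" --pt "25.9 27.6 -3.5 0 0 -2.8"

```text
t: 3.3
eef_pos: [0.5623, -0.2369, 0.3523]
ee_rot: [3.141, 0.001, 2.665]
force: [0.2, -0.3, -0.6]
width: 0.0877
```

Request:
move_arm --pt "25.9 27.6 -3.5 0 0 -2.8" --pt "25.9 27.6 -3.5 0 0 -2.8" --pt "25.9 27.6 -3.5 0 0 -2.8" --pt "25.9 27.6 -3.5 0 0 -2.8" --pt "25.9 27.6 -3.5 0 0 -2.8"

```text
t: 3.72
eef_pos: [0.6918, -0.0989, 0.3346]
ee_rot: [3.141, 0.0, 2.421]
force: [1.3, -1.1, -0.0]
width: 0.0874
```

```bash
python3 - <<'E'
from h import *
s=arm.get_state();print(s["t"],s["q"],s["eef_pos"],np.degrees(s["ee_rot"]),s["force"])
save("side","d.png",(220,60,420,210),4)
for n in("tee_top","post","knob_top"):
  for c in("side","top"):
    for r in arm.spot_point(n,c)[:2]: print(n,c,np.round(r["xy"],1),round(r["score"],2))
E
```

```text
3.7167 [ 1.36049863e-01  4.42443470e-01 -2.26377533e-02  5.35940566e-05
 -1.10550004e+00 -2.42773454e+00] [ 0.69178658 -0.09889603  0.33461657] [1.79992483e+02 1.01426320e-02 1.38697517e+02] [ 1.29989171 -1.09012515 -0.0335656 ]
tee_top side [314.6 158.3] 0.58
tee_top top [360.7 167.3] 0.45
post side [361.6 234.5] 0.79
post top [327.9 251.7] 0.89
knob_top side [325.3 199.1] 0.75
knob_top top [334.6 202.9] 0.7
```

View pics/d.png

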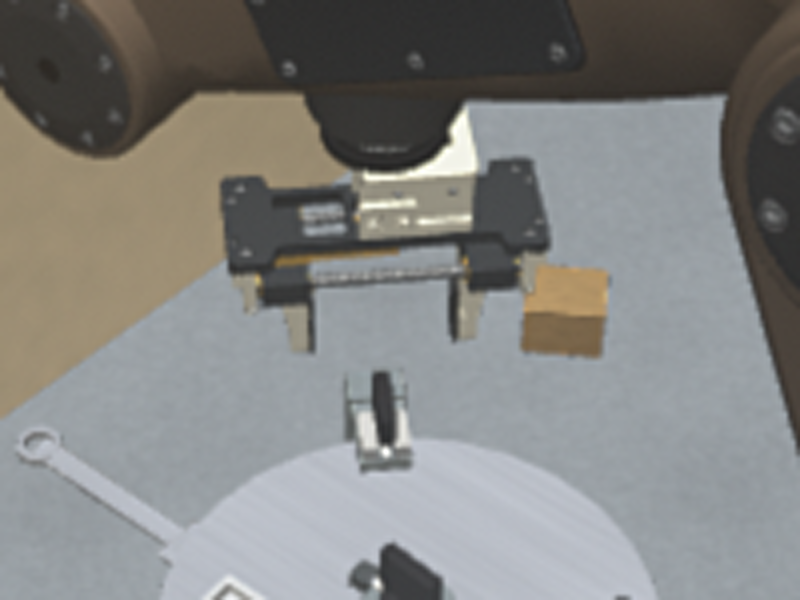

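The side crop shows the open gripper over the T-bar, with the bar centred between the fingers at about (380,380) in the crop. Going down.

Request:
move_arm --pt "0 0 -26 0 0 0" --pt "0 0 -26 0 0 0" --pt "0 0 -16 0 0 0" --pt "0 0 -10 0 0 0" --pt "0 0 0 0 0 0"

```text
t: 4.48
eef_pos: [0.6896, -0.1015, 0.2547]
ee_rot: [-3.139, -0.002, 2.422]
force: [-0.8, -0.9, -0.9]
width: 0.0873
```

Request:
move_arm --pt "0 0 0 0 0 0" --pt "0 0 0 0 0 0" --pt "0 0 0 0 0 0" --pt "0 0 0 0 0 0" --pt "0 0 0 0 0 0" --claw 255 --squeeze 6

```text
t: 4.9
eef_pos: [0.6909, -0.1005, 0.2576]
ee_rot: [3.141, 0.001, 2.423]
force: [0.4, 0.6, 0.3]
width: 0.0599
```

Request:
move_arm --pt "0 0 0 0 0 0" --pt "0 0 0 0 0 0" --pt "0 0 0 0 0 0" --pt "0 0 0 0 0 0" --pt "0 0 0 0 0 0"

```text
t: 5.32
eef_pos: [0.6907, -0.1005, 0.2567]
ee_rot: [-3.142, 0.0, 2.423]
force: [0.2, 0.3, 0.4]
width: 0.0264
```

Request:
move_arm --pt "0 0 0 0 0 0" --pt "0 0 0 0 0 0" --pt "0 0 0 0 0 0" --pt "0 0 0 0 0 0" --pt "0 0 0 0 0 0"

```text
t: 5.73
eef_pos: [0.6908, -0.1004, 0.2566]
ee_rot: [3.141, -0.0, 2.423]
force: [0.2, 0.9, -0.7]
width: 0.0128
```

Request:
move_arm --pt "0 0 0 0 0 0" --pt "0 0 0 0 0 0" --pt "0 0 6 0 0 0" --pt "0 0 6 0 0 0" --pt "0 0 5.5 0 0 0" --squeeze 55

```text
t: 6.15
eef_pos: [0.6907, -0.1004, 0.2737]
ee_rot: [-3.141, -0.001, 2.423]
force: [4.9, -0.5, -13.0]
width: 0.0128
```

Request:
move_arm --pt "0 0 0 0 0 0" --pt "0 0 0 0 0 0" --pt "0 0 0 0 0 0" --pt "0 0 0 0 0 2" --pt "0 0 0 0 0 4"

```text
t: 6.57
eef_pos: [0.6907, -0.1004, 0.2736]
ee_rot: [3.142, -0.0, 2.529]
force: [5.0, 1.8, -11.1]
width: 0.0126
```

Request:
move_arm --pt "0 0 0 0 0 5.5" --pt "0 0 0 0 0 5.5" --pt "0 0 0 0 0 5.5" --pt "0 0 0 0 0 5.5" --pt "0 0 0 0 0 5.5"

```text
t: 6.98
eef_pos: [0.6908, -0.1001, 0.2736]
ee_rot: [3.141, -0.0, 3.012]
force: [5.1, 2.0, -11.8]
width: 0.0126
```

Request:
move_arm --pt "0 0 0 0 0 5.5" --pt "0 0 0 0 0 5.5" --pt "0 0 0 0 0 5.5" --pt "0 0 0 0 0 5.5" --pt "0 0 0 0 0 5.5"

```text
t: 7.4
eef_pos: [0.6908, -0.0998, 0.2736]
ee_rot: [3.141, 0.0, -2.791]
force: [3.7, 3.5, -11.5]
width: 0.0127
```

Request:
move_arm --pt "0 0 0 0 0 5.5" --pt "0 0 0 0 0 5.5" --pt "0 0 0 0 0 5.5" --pt "0 0 0 0 0 5.5" --pt "0 0 0 0 0 0"

```text
t: 7.82
eef_pos: [0.6906, -0.0996, 0.2734]
ee_rot: [3.14, 0.001, -2.405]
force: [4.4, 5.3, -10.9]
width: 0.0127
```

Request:
move_arm --pt "0 0 -2.5 0 0 0" --pt "0 0 0 0 0 0" --pt "0 0 0 0 0 0" --pt "0 0 0 0 0 0" --pt "0 0 0 0 0 0" --claw 120

```text
t: 8.23
eef_pos: [0.6907, -0.1008, 0.2724]
ee_rot: [-3.141, 0.0, -2.412]
force: [0.0, 0.8, 0.3]
width: 0.0405
```

Request:
move_arm --pt "0 0 0 0 0 0" --pt "0 0 0 0 0 0" --pt "0 0 0 0 0 0" --pt "0 0 30 0 0 0" --pt "0 0 32 0 0 0"

```text
t: 8.65
eef_pos: [0.69, -0.1006, 0.3317]
ee_rot: [3.138, -0.004, -2.412]
force: [1.4, 0.5, 0.5]
width: 0.0465
```

```bash
python3 - <<'E'
from h import *
s=arm.get_state();print(s["t"],s["eef_pos"],s["force"],s["width"])
a=arm.grab_frame("side")[:,:,::-1];b=arm.grab_frame("top")[:,:,::-1]
r=lambda f,x0,y0,w,h:cv2.resize(f[y0:y0+h,x0:x0+w],(400,400),interpolation=cv2.INTER_CUBIC)
cv2.imwrite("pics/e.png",np.hstack([r(a,270,110,100,100),r(b,290,150,110,110)]))
for r in arm.spot_point("post","side")[:2]+arm.spot_point("post","top")[:2]: print(r)
print(at_z("top",(327.6,246.3),.09),at_z("top",(327.6,246.3),.097))
E
```

```text
8.65 [ 0.68997775 -0.10055242  0.33170006] [1.42841619 0.52571706 0.46609893] 0.04646678807544779
{'xy': [361.4, 235.0], 'score': 0.59}
{'xy': [326.1, 249.3], 'score': 0.97}
{'xy': [439.6, 241.9], 'score': 0.72}
[0.44725569 0.01189118 0.09      ] [0.44735122 0.01192024 0.097     ]
```

View pics/e.png

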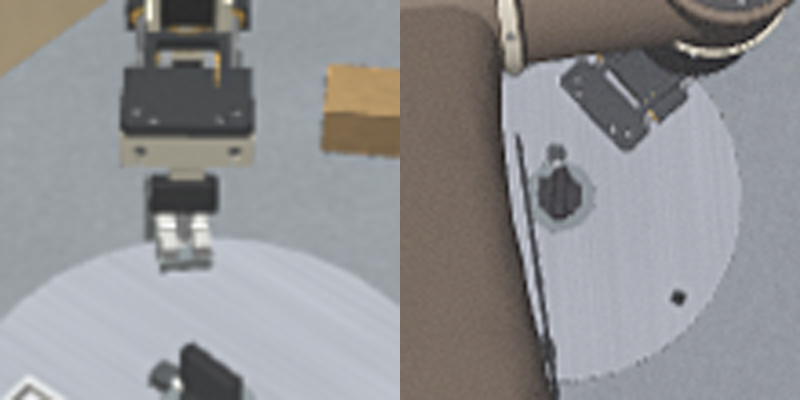

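The side crop shows the T-handle standing crosswise and raised, held out by itself. Next, the post.

Request:
move_arm --pt "-24.3 11.2 -3 0 0 -5" --pt "-24.3 11.2 -3 0 0 -5" --pt "-24.3 11.2 -3 0 0 -5" --pt "-24.3 11.2 -3 0 0 -5" --pt "-24.3 11.2 -3 0 0 -5" --claw 20

```text
t: 9.27
eef_pos: [0.5676, -0.0443, 0.3172]
ee_rot: [3.141, -0.002, -2.853]
force: [0.6, 0.6, 0.4]
width: 0.0742
```

Request:
move_arm --pt "-24.3 11.2 -3 0 0 -5" --pt "-24.3 11.2 -3 0 0 -5" --pt "-24.3 11.2 -3 0 0 -5" --pt "-24.3 11.2 -3 0 0 -5" --pt "-24.3 11.2 -3 0 0 -5"

```text
t: 9.68
eef_pos: [0.4461, 0.0116, 0.3026]
ee_rot: [-3.141, -0.002, 2.994]
force: [0.1, 1.2, -0.3]
width: 0.0808
```

```bash
python3 - <<'E'
from h import *
s=arm.get_state();print(s["t"],s["q"],s["eef_pos"],np.degrees(s["ee_rot"]),s["force"],s["width"])
save("side","f.png",(270,110,430,290),3)
for r in arm.spot_point("post","side")[:2]: print(r,at_z("side",r["xy"],.097))
E
```

```text
9.6833 [ 4.70098276e-01  7.74270744e-02 -6.15232411e-01 -3.38055523e-04
 -8.79806347e-01 -2.18809545e+00] [0.44607132 0.01156533 0.30255852] [-1.79956785e+02 -8.66310042e-02  1.71553624e+02] [ 0.12303142  1.1984264  -0.28898611] 0.0808352288074468
{'xy': [360.2, 234.1], 'score': 0.66} [0.44976451 0.00762011 0.097     ]
```

View pics/f.png

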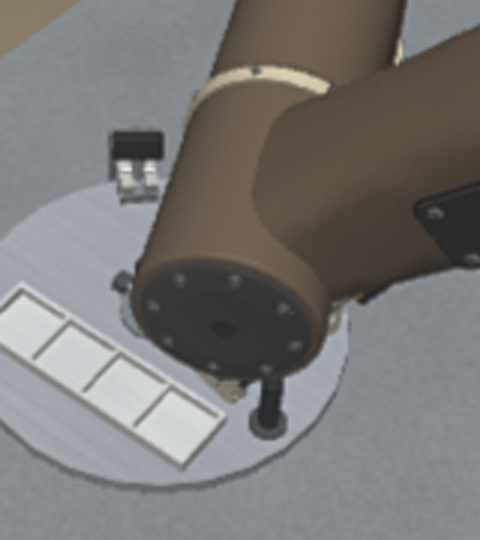

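Picture f shows the T-bar crosswise and raised at (137,145) and the post under the gripper at (270,390). Now descending and closing.

Request:
move_arm --pt "0 0 -20 0 0 0" --pt "0 0 -20 0 0 0" --pt "0 0 -12 0 0 0" --pt "0 0 -6 0 0 0" --pt "0 0 0 0 0 0" --claw 80

```text
t: 10.2
eef_pos: [0.4473, 0.0112, 0.2441]
ee_rot: [-3.14, -0.003, 2.999]
force: [-0.1, -0.1, -0.6]
width: 0.0609
```

Request:
move_arm --pt "0 0 0 0 0 0" --pt "0 0 0 0 0 0" --pt "0 0 0 0 0 0" --pt "0 0 0 0 0 0" --pt "0 0 0 0 0 0" --claw 255 --squeeze 6

```text
t: 10.62
eef_pos: [0.4479, 0.0115, 0.2462]
ee_rot: [3.141, 0.001, 2.999]
force: [0.8, -0.6, 0.6]
width: 0.0325
```

Request:
move_arm --pt "0 0 0 0 0 0" --pt "0 0 0 0 0 0" --pt "0 0 0 0 0 0" --pt "0 0 0 0 0 0" --pt "0 0 0 0 0 0"

```text
t: 11.03
eef_pos: [0.4478, 0.0115, 0.2458]
ee_rot: [3.142, 0.0, 2.999]
force: [-0.9, 1.2, 3.9]
width: 0.0176
```

```bash
python3 - <<'E'
import numpy as np
p=np.array([.5854,-.0076]);c=np.array([.4478,.0115]);r=c-p
R=lambda a:np.array([[np.cos(a),-np.sin(a)],[np.sin(a),np.cos(a)]])
pts=[p+R(np.radians(i*4.5))@r for i in range(21)]
for i in range(20):print(np.round((pts[i+1]-pts[i])*1000,1).tolist())
print(pts[-1])
E
```

```text
[-1.1, -10.9]
[-0.2, -10.9]
[0.6, -10.9]
[1.5, -10.8]
[2.3, -10.7]
[3.2, -10.4]
[4.0, -10.2]
[4.8, -9.8]
[5.5, -9.4]
[6.2, -9.0]
[6.9, -8.4]
[7.6, -7.9]
[8.2, -7.2]
[8.7, -6.6]
[9.2, -5.9]
[9.6, -5.1]
[10.0, -4.4]
[10.3, -3.6]
[10.6, -2.8]
[10.7, -1.9]
[ 0.5663 -0.1452]
```

Request:
move_arm --pt "-1.1 -10.9 0 0 0 4.5" --pt "-0.2 -10.9 0 0 0 4.5" --pt "0.6 -10.9 0 0 0 4.5" --pt "1.5 -10.8 0 0 0 4.5" --pt "2.3 -10.7 0 0 0 4.5" --squeeze 20

```text
t: 11.45
eef_pos: [0.4509, -0.043, 0.2458]
ee_rot: [3.141, 0.001, -2.887]
force: [0.9, 3.3, 1.5]
width: 0.0176
```

Request:
move_arm --pt "3.2 -10.4 0 0 0 4.5" --pt "4.0 -10.2 0 0 0 4.5" --pt "4.8 -9.8 0 0 0 4.5" --pt "5.5 -9.4 0 0 0 4.5" --pt "6.2 -9.0 0 0 0 4.5"

```text
t: 11.87
eef_pos: [0.4748, -0.0918, 0.2459]
ee_rot: [-3.142, 0.001, -2.495]
force: [-0.3, 2.7, 2.3]
width: 0.0174
```

Request:
move_arm --pt "6.9 -8.4 0 0 0 4.5" --pt "7.6 -7.9 0 0 0 4.5" --pt "8.2 -7.2 0 0 0 4.5" --pt "8.7 -6.6 0 0 0 4.5" --pt "9.2 -5.9 0 0 0 4.5"

```text
t: 12.28
eef_pos: [0.5156, -0.1277, 0.2458]
ee_rot: [-3.141, 0.001, -2.102]
force: [-0.7, 3.3, 1.1]
width: 0.0179
```

Request:
move_arm --pt "9.6 -5.1 0 0 0 4.5" --pt "10.0 -4.4 0 0 0 4.5" --pt "10.3 -3.6 0 0 0 4.5" --pt "10.6 -2.8 0 0 0 4.5" --pt "10.7 -1.9 0 0 0 4.5"

```text
t: 12.7
eef_pos: [0.5669, -0.1452, 0.2457]
ee_rot: [-3.142, 0.001, -1.71]
force: [-1.1, 5.7, 3.3]
width: 0.0177
```

Request:
move_arm --pt "0 0 0 0 0 0" --pt "0 0 0 0 0 0" --pt "0 0 0 0 0 0" --pt "0 0 0 0 0 0" --pt "0 0 0 0 0 0"

```text
t: 13.12
eef_pos: [0.5661, -0.145, 0.2457]
ee_rot: [-3.141, 0.0, -1.714]
force: [2.3, 3.6, 0.3]
width: 0.0175
```

Request:
move_arm --pt "0 0 0 0 0 0" --pt "0 0 0 0 0 0" --pt "0 0 0 0 0 0" --pt "0 0 0 0 0 0" --pt "0 0 15 0 0 0" --claw 100

```text
t: 13.53
eef_pos: [0.565, -0.1454, 0.2581]
ee_rot: [3.136, -0.001, -1.714]
force: [-0.5, -0.2, 0.2]
width: 0.0451
```

Request:
move_arm --pt "0 0 30 0 0 0" --pt "0 0 30 0 0 0" --pt "0 0 10 0 0 0" --pt "20 7 0 0 0 -6" --pt "20 7 0 0 0 -6"

```text
t: 13.95
eef_pos: [0.6062, -0.1316, 0.3325]
ee_rot: [-3.139, 0.001, -1.928]
force: [0.0, -1.2, -0.9]
width: 0.0533
```

Request:
move_arm --pt "20 7 0 0 0 -6" --pt "20 7 0 0 0 -6" --pt "20 7 0 0 0 -6" --pt "20 7 0 0 0 -6" --pt "4.5 2.5 0 0 0 -4"

```text
t: 14.37
eef_pos: [0.693, -0.1001, 0.3297]
ee_rot: [-3.141, -0.001, -2.417]
force: [-0.4, -0.5, 0.5]
width: 0.0531
```

```bash
python3 - <<'E'
from h import *
s=arm.get_state();print(s["t"],s["q"],s["eef_pos"],np.degrees(s["ee_rot"]),s["force"],s["width"])
a=arm.grab_frame("side")[:,:,::-1];b=arm.grab_frame("top")[:,:,::-1]
r=lambda f,x0,y0,w,h:cv2.resize(f[y0:y0+h,x0:x0+w],(400,400),interpolation=cv2.INTER_CUBIC)
cv2.imwrite("pics/g.png",np.hstack([r(a,260,120,160,160),r(b,270,140,130,130)]))
for n,z in(("tray",.039),("post",.097)):
  for c in("side","top"):
    for r in arm.spot_point(n,c)[:1]:
      P=at_z(c,r["xy"],z);d=P[:2]-[.5854,-.0076];print(n,c,np.round(r["xy"]),r["score"],P,np.degrees(np.arctan2(d[1],d[0])),np.hypot(*d))
E
```

```text
14.3667 [ 1.34176747e-01  4.48405756e-01 -2.50739932e-02  4.58478601e-04
 -1.09767289e+00 -9.80250190e-01] [ 0.69299454 -0.10007608  0.32966766] [-1.79991949e+02 -2.99773021e-02 -1.38464465e+02] [-0.42826125 -0.49828524  0.46227397] 0.053127143363223564
tray side [344. 230.] 0.63 [ 0.5105737 -0.0082073  0.039    ] -179.53499107070454 0.07482876696378606
tray top [337. 224.] 0.81 [ 0.51764697 -0.02095921  0.039     ] -168.84578417064145 0.06905752579944316
post side [362. 173.] 0.77 [ 0.56765161 -0.14725641  0.097     ] -97.24267220492014 0.14077967933436647
post top [378. 210.] 0.72 [ 0.56014043 -0.14734555  0.097     ] -100.2458167964151 0.14201008359147008
```

View pics/g.png

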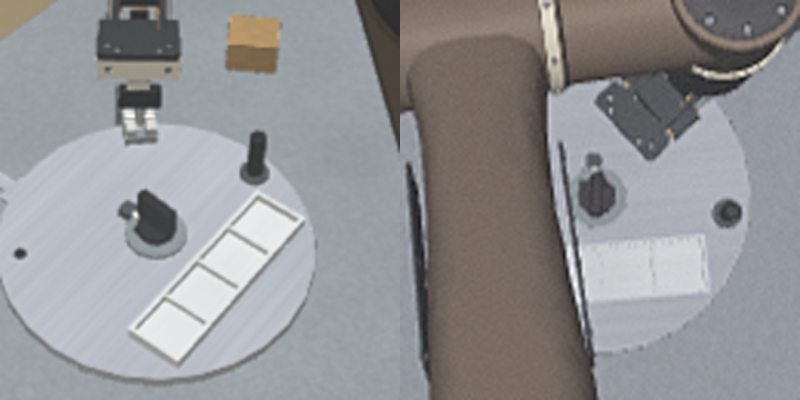

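Picture g shows the tray on the robot's side, the post to the right and the handle still out at (138,97). Now gripping the handle.

Request:
move_arm --pt "-1 0 -25 0 0 0" --pt "-1 0 -25 0 0 0" --pt "0 0 -8 0 0 0" --pt "0 0 0 0 0 0" --pt "0 0 0 0 0 0"

```text
t: 15.08
eef_pos: [0.6889, -0.1011, 0.2733]
ee_rot: [-3.141, -0.0, -2.411]
force: [-0.2, 0.4, 0.1]
width: 0.0536
```

Request:
move_arm --pt "0 0 0 0 0 0" --pt "0 0 0 0 0 0" --pt "0 0 0 0 0 0" --pt "0 0 0 0 0 0" --pt "0 0 0 0 0 0" --claw 255 --squeeze 6

```text
t: 15.5
eef_pos: [0.6889, -0.1008, 0.2733]
ee_rot: [-3.141, 0.001, -2.411]
force: [0.0, 0.3, 0.5]
width: 0.0256
```

Request:
move_arm --pt "0 0 0 0 0 0" --pt "0 0 0 0 0 0" --pt "0 0 0 0 0 0" --pt "0 0 0 0 0 0" --pt "0 0 0 0 0 0"

```text
t: 15.92
eef_pos: [0.6888, -0.1008, 0.2728]
ee_rot: [-3.142, 0.0, -2.411]
force: [-0.7, 0.3, 2.1]
width: 0.013
```

Request:
move_arm --pt "0 0 0 0 0 0" --pt "0 0 0 0 0 0" --pt "0 0 2 0 0 0" --pt "0 0 0 0 0 -5" --pt "0 0 0 0 0 -6" --squeeze 50

```text
t: 16.33
eef_pos: [0.6887, -0.1007, 0.273]
ee_rot: [3.141, -0.001, -2.608]
force: [1.5, 0.8, -8.6]
width: 0.0126
```

Request:
move_arm --pt "0 0 0 0 0 -6" --pt "0 0 0 0 0 -6" --pt "0 0 0 0 0 -6" --pt "0 0 0 0 0 -6" --pt "0 0 0 0 0 -6"

```text
t: 16.75
eef_pos: [0.6886, -0.1001, 0.2729]
ee_rot: [3.14, -0.002, -3.133]
force: [1.8, 3.3, -7.4]
width: 0.0128
```

Request:
move_arm --pt "0 0 0 0 0 -6" --pt "0 0 0 0 0 -6" --pt "0 0 0 0 0 -6" --pt "0 0 0 0 0 -6" --pt "0 0 0 0 0 -6"

```text
t: 17.17
eef_pos: [0.6887, -0.0996, 0.2724]
ee_rot: [3.14, -0.002, 2.627]
force: [3.8, 4.8, -10.6]
width: 0.0125
```

Request:
move_arm --pt "0 0 0 0 0 -6" --pt "0 0 0 0 0 -6" --pt "0 0 0 0 0 0" --pt "0 0 0 0 0 0" --pt "0 0 0 0 0 0"

```text
t: 17.58
eef_pos: [0.6888, -0.0994, 0.2724]
ee_rot: [3.141, -0.002, 2.423]
force: [3.4, 5.4, -10.8]
width: 0.0128
```

Request:
move_arm --pt "0 0 -3 0 0 0" --pt "0 0 -3 0 0 0" --pt "0 0 -2 0 0 0" --pt "0 0 0 0 0 0" --pt "0 0 0 0 0 0"

```text
t: 18.0
eef_pos: [0.6889, -0.0994, 0.2645]
ee_rot: [3.141, -0.002, 2.423]
force: [3.5, 5.4, -9.5]
width: 0.0124
```

Request:
move_arm --pt "0 0 -2 0 0 0" --pt "0 0 -2 0 0 0" --pt "0 0 -2 0 0 0" --pt "0 0 0 0 0 0" --pt "0 0 0 0 0 0"

```text
t: 18.42
eef_pos: [0.6889, -0.0994, 0.2588]
ee_rot: [3.14, -0.002, 2.423]
force: [1.8, 6.8, -7.6]
width: 0.0131
```

The spring force fell smoothly to 7.6 N without any contact, so the pin is in the hole. Releasing and checking.

Request:
move_arm --pt "0 0 -1 0 0 0" --pt "0 0 0 0 0 0" --pt "0 0 0 0 0 0" --pt "0 0 0 0 0 0" --pt "0 0 0 0 0 0" --claw 80

```text
t: 18.83
eef_pos: [0.6888, -0.1011, 0.26]
ee_rot: [3.142, 0.0, 2.423]
force: [-0.6, 0.0, -1.3]
width: 0.0404
```

Request:
move_arm --pt "0 0 0 0 0 0" --pt "0 0 0 0 0 0" --pt "0 0 25 0 0 0" --pt "0 0 35 0 0 0" --pt "0 0 40 0 0 0"

```text
t: 19.25
eef_pos: [0.6882, -0.1009, 0.3587]
ee_rot: [-3.138, -0.003, 2.423]
force: [2.0, 0.2, -0.5]
width: 0.0598
```

```bash
python3 - <<'E'
from h import *
s=arm.get_state();print(s["t"],s["eef_pos"],s["force"],s["width"])
a=arm.grab_frame("side")[:,:,::-1];b=arm.grab_frame("top")[:,:,::-1]
cv2.imwrite("pics/h.png",cv2.resize(a[60:360,200:500],(600,600),interpolation=cv2.INTER_CUBIC))
T=lambda P:np.round(proj("side",P),1)
t=np.array([.690,-.1002])
for z in(.104,.1155,.1185):print("tee top pred",z,T([*t,z]))
print(arm.spot_point("tee_top","side")[:1])
for c in("side","top"):
  for k in arm.masks_of("block1",c)[:6]:
    im=(a if c=="side" else b)[k["pixels"]].mean(0);ct=np.argwhere(k["pixels"])[:,::-1].astype(np.float32)
    print(c,np.round(k["xy"]),round(k["score"],2),im.round(),cv2.minAreaRect(ct))
E
```

```text
19.25 [ 0.68820152 -0.10090042  0.35870596] [ 2.03684064  0.15483232 -0.54924681] 0.05984742787241718
tee top pred 0.104 [315.4 157.7]
tee top pred 0.1155 [315.5 154.7]
tee top pred 0.1185 [315.5 153.9]
[{'xy': [317.6, 156.5], 'score': 0.69}]
side [232. 317.] 0.67 [108. 122.  89.] ((231.0, 317.5), (23.33452033996582, 21.92030906677246), 45.0)
side [272. 326.] 0.63 [ 53.  55. 193.] ((270.9071960449219, 328.541259765625), (23.86063575744629, 20.509992599487305), 66.03751373291016)
side [242. 179.] 0.62 [181. 174. 170.] ((245.37283325195312, 182.2270965576172), (48.56474304199219, 9.99100112915039), 34.438987731933594)
top [434. 270.] 0.77 [171.  98. 145.] ((432.5384521484375, 269.6922912597656), (13.867505073547363, 12.203404426574707), 33.690067291259766)
top [440. 238.] 0.66 [124. 131. 104.] ((439.94000244140625, 242.5800323486328), (14.600000381469727, 13.40000057220459), 36.869895935058594)
top [242. 238.] 0.48 [ 87.  87. 192.] ((240.8965606689453, 240.75860595703125), (13.370063781738281, 12.998673439025879), 21.801406860351562)
top [229. 216.] 0.47 [124. 131. 104.] ((227.5, 215.0), (12.0, 15.0), 90.0)
```

View pics/h.png

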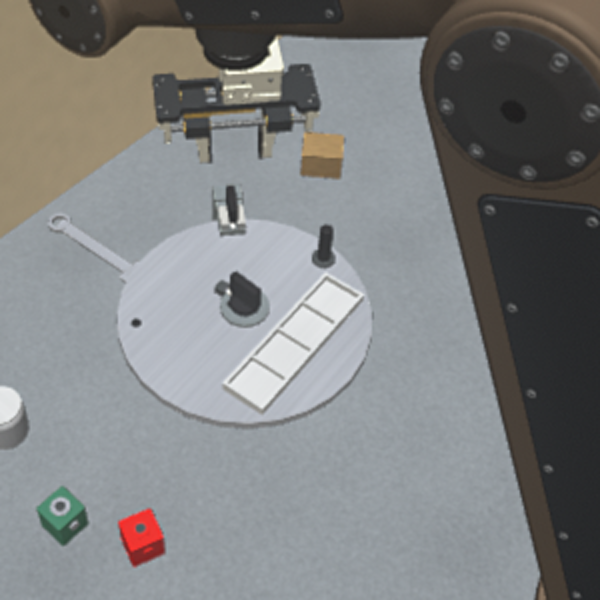

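The handle is down in line again, the tray faces the robot, and the left green block is at side (231,318). Now I'll check every green area and the tee height numerically.

```bash
python3 - <<'E'
from h import *
for c in("top","side"):
    f=arm.grab_frame(c);hsv=cv2.cvtColor(f,cv2.COLOR_RGB2HSV)
    m=cv2.inRange(hsv,(60,60,30),(95,255,255));n,l,s,ce=cv2.connectedComponentsWithStats(m)
    for i in range(1,n):
        if s[i,4]>8:
            print(c,"green",ce[i].round(1),s[i,4])
            if c=="top":
                # bright top face: hull of green 
                ct=np.argwhere(l==i)[:,::-1].astype(np.float32);v=hsv[...,2][l==i]
                rc=cv2.minAreaRect(ct[v>np.percentile(v,35)]);print("  rect",rc,"z46",at_z("top",rc[0],.046).round(4))
    if c=="side":
        g=cv2.cvtColor(f,cv2.COLOR_RGB2GRAY)[145:180,300:335];mm=(g<80);y,x=np.nonzero(mm);print("tee dark",x.mean()+300,y.mean()+145,len(x))
        sf=f
print("caps",at_z("top",(442.3,243.5),.046),at_z("top",(227.4,215.4),.046))
a=arm.grab_frame("top")
r=lambda f,x0,y0:cv2.resize(f[y0:y0+30,x0:x0+30],(390,390),interpolation=cv2.INTER_CUBIC)
cv2.imwrite("pics/i.png",np.hstack([r(a,213,200),r(a,427,228)])[:,:,::-1])
E
```

```text
top green [227.7 215.2] 89
  rect ((227.0, 215.0), (10.0, 10.0), 90.0) z46 [0.551  0.3377 0.046 ]
top green [440.8 243. ] 100
  rect ((441.7000427246094, 242.9000244140625), (11.400001525878906, 11.400001525878906), 36.869895935058594) z46 [ 0.4542 -0.3572  0.046 ]
side green [230.4 317.9] 334
tee dark 315.22972972972974 161.06756756756758 74
caps [ 0.45220025 -0.3591096   0.046     ] [0.54970618 0.33638455 0.046     ]
```

View pics/i.png

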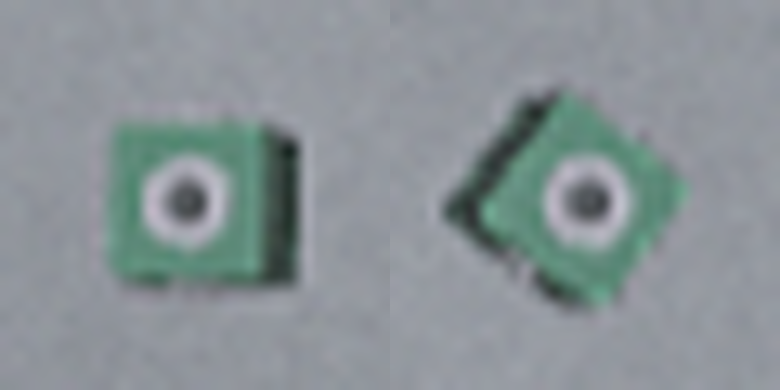

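Crop i shows both green blocks with steel caps: the left one is square to the image with its cap at about (227,215) px, the right one turned about 38° with its cap at about (441.7,243). No other green shows. Going to the right block.

Request:
move_arm --pt "-23.5 -25.7 -8.8 0 0 0.3" --pt "-23.5 -25.7 -8.8 0 0 0.3" --pt "-23.5 -25.7 -8.8 0 0 0.3" --pt "-23.5 -25.7 -8.8 0 0 0.3" --pt "-23.5 -25.7 -8.8 0 0 0.3" --claw 0

```text
t: 20.07
eef_pos: [0.5698, -0.2301, 0.3142]
ee_rot: [-3.141, -0.002, 2.45]
force: [0.2, -1.1, -0.2]
width: 0.0853
```

Request:
move_arm --pt "-23.5 -25.7 -8.8 0 0 0.3" --pt "-23.5 -25.7 -8.8 0 0 0.3" --pt "-23.5 -25.7 -8.8 0 0 0.3" --pt "-23.5 -25.7 -8.8 0 0 0.3" --pt "-23.5 -25.7 -8.8 0 0 0.3"

```text
t: 20.48
eef_pos: [0.4522, -0.3587, 0.2704]
ee_rot: [-3.141, -0.001, 2.476]
force: [0.9, -0.5, -0.3]
width: 0.0878
```

```bash
python3 - <<'E'
from h import *
s=arm.get_state();print(s["t"],s["eef_pos"],np.degrees(s["ee_rot"]),s["width"])
f=arm.grab_frame("side");hsv=cv2.cvtColor(f,cv2.COLOR_RGB2HSV)
m=cv2.inRange(hsv,(60,60,30),(95,255,255));n,l,st,ce=cv2.connectedComponentsWithStats(m)
for i in range(1,n):
    if st[i,4]>8: print("green",ce[i].round(1),st[i,4],st[i,:4],at_z("side",ce[i],.028).round(4))
print("expect side px",proj("side",[.4535,-.3575,.028]))
print("tray c",at_z("side",(347,230.75),.049))
cv2.imwrite("pics/j.png",cv2.resize(f[120:260,330:510],None,fx=4,fy=4,interpolation=cv2.INTER_CUBIC)[:,:,::-1])
E
```

```text
20.4833 [ 0.45224681 -0.35866262  0.27039918] [-1.79969640e+02 -8.55997959e-02  1.41859332e+02] 0.08783712038178891
green [438.7 170.8] 252 [430 160  20  21] [ 0.45   -0.3501  0.028 ]
green [230.4 317.9] 337 [218 303  25  29] [0.5471 0.3412 0.028 ]
expect side px [439.15971569 168.78148077]
tray c [ 0.499011   -0.00683186  0.049     ]
```

View pics/j.png

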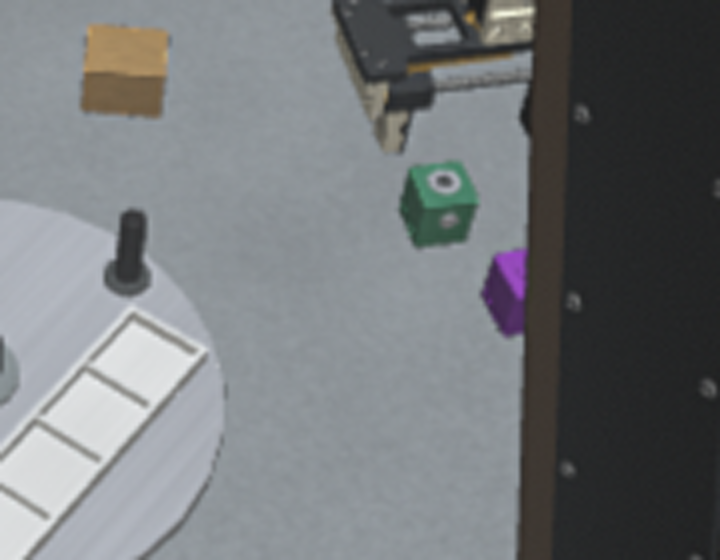

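Picture j shows the steel-capped green block at (440,205) under the gripper and the purple look-alike well clear of it. Grasping.

Request:
move_arm --pt "0 0 -30 0 0 0" --pt "0 0 -28 0 0 0" --pt "0 0 -14 0 0 0" --pt "0 0 -6 0 0 0" --pt "0 0 0 0 0 0"

```text
t: 20.95
eef_pos: [0.4531, -0.3576, 0.1916]
ee_rot: [-3.14, -0.004, 2.475]
force: [0.4, -0.4, 0.8]
width: 0.0876
```

Request:
move_arm --pt "0 0 0 0 0 0" --pt "0 0 0 0 0 0" --pt "0 0 0 0 0 0" --pt "0 0 0 0 0 0" --pt "0 0 0 0 0 0" --claw 255 --squeeze 35

```text
t: 21.37
eef_pos: [0.4541, -0.3578, 0.1945]
ee_rot: [3.141, 0.001, 2.476]
force: [0.0, 0.1, -0.0]
width: 0.0597
```

Request:
move_arm --pt "0 0 0 0 0 0" --pt "0 0 0 0 0 0" --pt "0 0 0 0 0 0" --pt "0 0 0 0 0 0" --pt "0 0 0 0 0 0"

```text
t: 21.78
eef_pos: [0.4539, -0.3578, 0.1938]
ee_rot: [3.141, 0.0, 2.475]
force: [0.6, 1.1, 2.5]
width: 0.0401
```

Request:
move_arm --pt "0 0 15 0 0 0" --pt "0 0 25 0 0 0" --pt "0 0 30 0 0 0" --pt "0 0 20 0 0 0" --pt "0 0 0 0 0 0"

```text
t: 22.2
eef_pos: [0.455, -0.3584, 0.288]
ee_rot: [3.14, 0.006, 2.476]
force: [0.0, -0.3, -0.8]
width: 0.0397
```

```bash
python3 - <<'E'
from h import *
s=arm.get_state();print(s["t"],s["eef_pos"],s["force"],s["width"])
piv=np.array([.5854,-.0076])
for c in("top","side"):
    f=arm.grab_frame(c)
    for k in arm.masks_of("tray",c)[:2]:
        ct=np.argwhere(k["pixels"])[:,::-1].astype(np.float32);rc=cv2.minAreaRect(ct);print(c,k["score"],len(ct),rc)
    g=f.min(2);m=np.zeros_like(g)
    y0,y1,x0,x1=(195,260,270,400) if c=="top" else (185,275,300,395)
    m[y0:y1,x0:x1]=(g[y0:y1,x0:x1]>185)
    m=cv2.morphologyEx(m,cv2.MORPH_CLOSE,np.ones((5,5)))
    n,l,st,ce=cv2.connectedComponentsWithStats(m);i=1+np.argmax(st[1:,4])
    ct=np.argwhere(l==i)[:,::-1].astype(np.float32)
    W=np.array([at_z(c,p,.045)[:2] for p in ct],np.float32);rc=cv2.minAreaRect(W*1000)
    print(c,"white",st[i],"world rect",rc,W.mean(0))
    ov=f.copy();cv2.drawContours(ov,cv2.findContours((l==i).astype(np.uint8),0,2)[0],-1,(255,0,0),1)
    cv2.imwrite(f"pics/k_{c}.png",cv2.resize(ov[180:280,270:400],None,fx=3,fy=3)[:,:,::-1])
cv2.imwrite("pics/k.png",np.hstack([cv2.imread("pics/k_top.png"),cv2.imread("pics/k_side.png")]))
E
```

```text
22.2 [ 0.45496633 -0.35844378  0.28796221] [ 0.0027061  -0.32221818 -0.76112813] 0.03973135068452614
top 0.79 7122 ((331.96575927734375, 203.57533264160156), (95.82598114013672, 99.16950988769531), 13.13402271270752)
top white [ 301  216   70   25 1284] world rect ((505.5736083984375, -14.539718627929688), (61.51875305175781, 220.98826599121094), 4.538780212402344) [ 0.50546956 -0.0145566 ]
side 0.74 10913 ((324.4919128417969, 219.3457794189453), (117.73739624023438, 122.92245483398438), 44.29268264770508)
side 0.7 10030 ((322.0, 221.5), (103.0, 126.0), 90.0)
side white [ 311  196   71   68 1757] world rect ((506.2167663574219, -16.638641357421875), (61.337005615234375, 221.41847229003906), 4.43235969543457) [ 0.5055296  -0.01194288]
```

View pics/k.png

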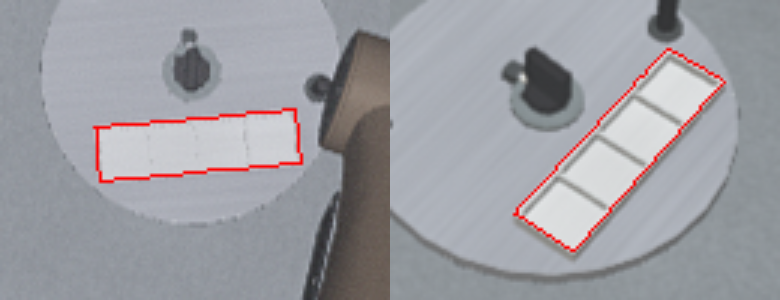

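The outlined tray in picture k agrees in both cameras: centre (0.5056,-0.014), tilted about 4.4°. Carrying the block to pocket y=+27.

Request:
move_arm --pt "3.5 21.2 0 0 0 2.8" --pt "3.5 21.2 0 0 0 2.8" --pt "3.5 21.2 0 0 0 2.8" --pt "3.5 21.2 0 0 0 2.8" --pt "3.5 21.2 0 0 0 2.8"

```text
t: 22.82
eef_pos: [0.4708, -0.2508, 0.2819]
ee_rot: [-3.141, -0.003, 2.722]
force: [1.2, -0.0, -2.6]
width: 0.0401
```

Request:
move_arm --pt "3.5 21.2 0 0 0 2.8" --pt "3.5 21.2 0 0 0 2.8" --pt "3.5 21.2 0 0 0 2.8" --pt "3.5 21.2 0 0 0 2.8" --pt "3.5 21.2 0 0 0 2.8"

```text
t: 23.23
eef_pos: [0.4883, -0.1448, 0.2821]
ee_rot: [-3.141, -0.003, 2.966]
force: [-0.3, -0.0, -2.4]
width: 0.0396
```

Request:
move_arm --pt "3.5 21.2 0 0 0 2.8" --pt "3.5 21.2 0 0 0 2.8" --pt "3.5 21.2 0 0 0 2.8" --pt "3.5 21.2 0 0 0 2.8" --pt "3.5 21.2 0 0 0 3.1"

```text
t: 23.65
eef_pos: [0.5058, -0.0388, 0.2821]
ee_rot: [-3.141, -0.003, -3.067]
force: [-0.0, -0.0, -1.7]
width: 0.0401
```

Request:
move_arm --pt "0 0 0 0 0 0" --pt "0 0 0 0 0 0" --pt "0 0 0 0 0 0" --pt "0 0 0 0 0 0" --pt "0 0 0 0 0 0"

```text
t: 24.07
eef_pos: [0.506, -0.0405, 0.2832]
ee_rot: [-3.141, -0.001, -3.071]
force: [0.2, 0.9, -2.6]
width: 0.0399
```

```bash
python3 - <<'E'
from h import *
s=arm.get_state();print(s["t"],s["eef_pos"],np.degrees(s["ee_rot"]),s["force"],s["width"])
save("side","l.png",(260,120,430,290),3.5)
E
```

```text
24.0667 [ 0.506037   -0.04048547  0.28320977] [-1.79989162e+02 -5.59527899e-02 -1.75949367e+02] [ 0.22516103  0.86761043 -2.5624587 ] 0.03993483023802941
```

View pics/l.png

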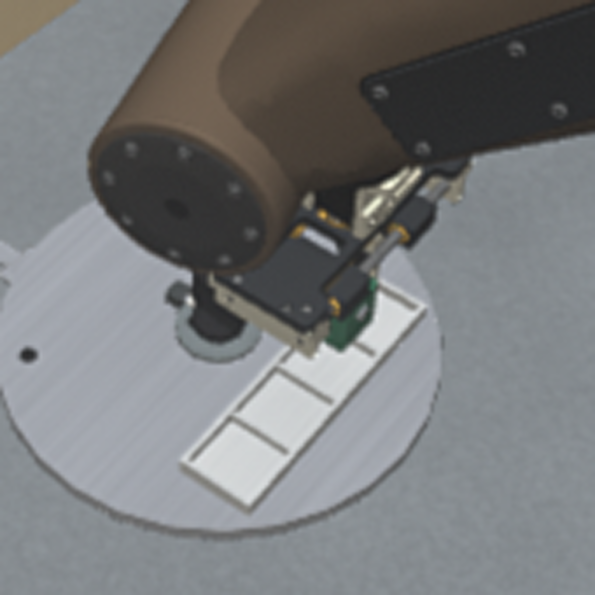

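Request:
move_arm --pt "1.5 0 -16 0 0 0" --pt "0 0 -14 0 0 0" --pt "0 0 -8 0 0 0" --pt "0 0 -4 0 0 0" --pt "0 0 -2 0 0 0"

```text
t: 24.53
eef_pos: [0.5077, -0.0401, 0.2391]
ee_rot: [-3.141, -0.001, -3.07]
force: [0.3, 0.0, -1.9]
width: 0.0396
```

Request:
move_arm --pt "0 0 -2 0 0 0" --pt "0 0 -2 0 0 0" --pt "0 0 -1 0 0 0" --pt "0 0 0 0 0 0" --pt "0 0 0 0 0 0"

```text
t: 24.95
eef_pos: [0.5079, -0.0398, 0.2349]
ee_rot: [3.142, 0.0, -3.069]
force: [0.0, -0.5, -2.1]
width: 0.0397
```

Request:
move_arm --pt "0 -0.5 -1.2 0 0 0" --pt "0 0 -0.5 0 0 0" --pt "0 0 0 0 0 0" --pt "0 0 0 0 0 0" --pt "0 0 0 0 0 0"

```text
t: 25.37
eef_pos: [0.5078, -0.0403, 0.233]
ee_rot: [-3.142, 0.0, -3.069]
force: [-0.0, 0.9, -2.7]
width: 0.0399
```

Request:
move_arm --pt "0 0 0 0 0 0" --pt "0 0 0 0 0 0" --pt "0 0 0 0 0 0" --pt "0 0 5 0 0 0" --pt "0 0 20 0 0 0" --claw 90

```text
t: 25.78
eef_pos: [0.5068, -0.0405, 0.2561]
ee_rot: [-3.141, -0.005, -3.07]
force: [0.1, 0.2, 0.2]
width: 0.0564
```

Request:
move_arm --pt "0 0 30 0 0 0" --pt "0 0 30 0 0 0" --pt "0 0 5 0 0 0" --pt "0 30 0 0 0 0" --pt "0 30 0 0 0 0"

```text
t: 26.2
eef_pos: [0.5078, 0.0195, 0.3245]
ee_rot: [3.141, 0.003, -3.072]
force: [0.5, -0.3, -1.6]
width: 0.0568
```

Request:
move_arm --pt "4.3 31.8 -5.4 0 0 -0.4" --pt "4.3 31.8 -5.4 0 0 -0.4" --pt "4.3 31.8 -5.4 0 0 -0.4" --pt "4.3 31.8 -5.4 0 0 -0.4" --pt "4.3 31.8 -5.4 0 0 -0.4" --claw 0

```text
t: 26.62
eef_pos: [0.5293, 0.1803, 0.2963]
ee_rot: [3.141, 0.001, -3.105]
force: [0.6, -0.3, -0.3]
width: 0.0843
```

Request:
move_arm --pt "4.3 31.8 -5.4 0 0 -0.4" --pt "4.3 31.8 -5.4 0 0 -0.4" --pt "4.3 31.8 -5.4 0 0 -0.4" --pt "4.3 31.8 -5.4 0 0 -0.4" --pt "4.3 31.8 -5.4 0 0 -0.4"

```text
t: 27.03
eef_pos: [0.5508, 0.3393, 0.2691]
ee_rot: [3.141, 0.0, -3.14]
force: [0.9, -0.8, -0.6]
width: 0.0877
```

```bash
python3 - <<'E'
from h import *
s=arm.get_state();print(s["t"],s["eef_pos"],np.degrees(s["ee_rot"]),s["width"])
fs={}
for c in("top","side"):
    f=fs[c]=arm.grab_frame(c);hsv=cv2.cvtColor(f,cv2.COLOR_RGB2HSV)
    m=cv2.inRange(hsv,(60,60,30),(95,255,255));n,l,st,ce=cv2.connectedComponentsWithStats(m)
    for i in range(1,n):
        if st[i,4]>8: print(c,"green",ce[i].round(1),st[i,:5])
print("pred in tray side",proj("side",[.5076,-.0407,.062]),"left",proj("side",[.5503,.337,.028]))
r=lambda f,x0,y0,w,h:cv2.resize(f[y0:y0+h,x0:x0+w],(400,400),interpolation=cv2.INTER_CUBIC)
cv2.imwrite("pics/m.png",np.hstack([r(fs["side"],300,160,110,110),r(fs["side"],170,240,120,120)])[:,:,::-1])
E
```

```text
27.0333 [0.55083496 0.33934217 0.26905581] [ 1.79987093e+02  1.83182164e-02 -1.79881898e+02] 0.08771628700850018
top green [344.  227.3] [338 222  13  12  88]
side green [234.5 326. ] [229 319  14  13  61]
pred in tray side [353.32164915 217.72111069] left [230.86739167 315.73222894]
```

View pics/m.png

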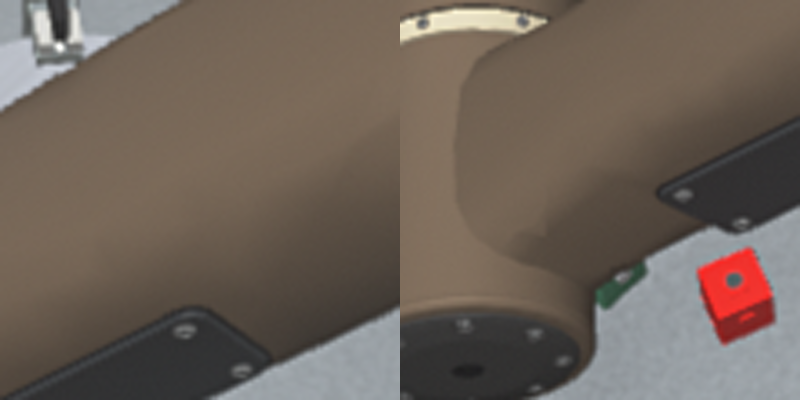

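The partly hidden green block at side (234,326) still has its lower corner where it was, and top shows the first block in the tray at (344,227). Grasping.

Request:
move_arm --pt "-0.5 -1 -30 0 0 0" --pt "0 -1 -26 0 0 0" --pt "0 0 -14 0 0 0" --pt "0 0 -6 0 0 0" --pt "0 0 0 0 0 0"

```text
t: 27.55
eef_pos: [0.5501, 0.3352, 0.1917]
ee_rot: [-3.14, -0.002, -3.14]
force: [0.3, -0.7, 0.6]
width: 0.0873
```

Request:
move_arm --pt "0 0 0 0 0 0" --pt "0 0 0 0 0 0" --pt "0 0 0 0 0 0" --pt "0 0 0 0 0 0" --pt "0 0 0 0 0 0" --claw 255 --squeeze 35

```text
t: 27.97
eef_pos: [0.5505, 0.3358, 0.1939]
ee_rot: [3.141, 0.001, -3.139]
force: [0.1, 0.6, -0.7]
width: 0.0594
```

Request:
move_arm --pt "0 0 0 0 0 0" --pt "0 0 0 0 0 0" --pt "0 0 0 0 0 0" --pt "0 0 0 0 0 0" --pt "0 0 0 0 0 0"

```text
t: 28.38
eef_pos: [0.5504, 0.336, 0.1932]
ee_rot: [3.141, 0.001, -3.139]
force: [-0.6, 1.4, 1.5]
width: 0.0394
```

```bash
python3 - <<'E'
from h import *
s=arm.get_state();print(s["t"],s["eef_pos"],np.degrees(s["ee_rot"]),s["width"])
print(at_z("top",(344,227.3),.085),"pred",proj("top",[.5076,-.0407,.085]))
c=np.array([.5056,-.0138]);print(c-.081*np.array([.073,-.997]),c-.027*np.array([.073,-.997]))
E
```

```text
28.3833 [0.55042815 0.33603043 0.1932455 ] [ 1.79965910e+02  3.11418505e-02 -1.79857615e+02] 0.0393702918380024
[ 0.50649619 -0.04054966  0.085     ] pred [344.04316436 226.94996035]
[0.499687 0.066957] [0.503629 0.013119]
```

Request:
move_arm --pt "0 0 15 0 0 0" --pt "0 0 25 0 0 0" --pt "0 0 30 0 0 0" --pt "0 0 20 0 0 0" --pt "0 0 0 0 0 0"

```text
t: 28.8
eef_pos: [0.5513, 0.3364, 0.2876]
ee_rot: [3.138, 0.005, -3.139]
force: [0.9, 1.0, -0.7]
width: 0.0396
```

Request:
move_arm --pt "-5.1 -26.9 0 0 0 0.4" --pt "-5.1 -26.9 0 0 0 0.4" --pt "-5.1 -26.9 0 0 0 0.4" --pt "-5.1 -26.9 0 0 0 0.4" --pt "-5.1 -26.9 0 0 0 0.4"

```text
t: 29.22
eef_pos: [0.5239, 0.1997, 0.2819]
ee_rot: [-3.141, -0.002, -3.104]
force: [0.7, -0.2, -2.0]
width: 0.0397
```

Request:
move_arm --pt "-5.1 -26.9 0 0 0 0.4" --pt "-5.1 -26.9 0 0 0 0.4" --pt "-5.1 -26.9 0 0 0 0.4" --pt "-5.1 -26.9 0 0 0 0.4" --pt "-5.1 -26.9 0 0 0 0.4"

```text
t: 29.63
eef_pos: [0.4983, 0.0652, 0.2821]
ee_rot: [-3.141, -0.002, -3.069]
force: [1.0, -1.2, -2.4]
width: 0.0399
```

Request:
move_arm --pt "0 0 0 0 0 0" --pt "0 0 0 0 0 0" --pt "0 0 0 0 0 0" --pt "0 0 0 0 0 0" --pt "0 0 0 0 0 0"

```text
t: 30.05
eef_pos: [0.4995, 0.0674, 0.2827]
ee_rot: [-3.142, -0.0, -3.069]
force: [-0.4, 0.3, -2.3]
width: 0.0399
```

Request:
move_arm --pt "0 0 -16 0 0 0" --pt "0 0 -14 0 0 0" --pt "0 0 -8 0 0 0" --pt "0 0 -4 0 0 0" --pt "0 0 -2 0 0 0"

```text
t: 30.47
eef_pos: [0.4993, 0.067, 0.2383]
ee_rot: [-3.141, -0.001, -3.069]
force: [0.1, 0.0, -1.7]
width: 0.0397
```

Request:
move_arm --pt "0 0 -2 0 0 0" --pt "0 0 -2 0 0 0" --pt "0 0 -1.5 0 0 0" --pt "0 0 0 0 0 0" --pt "0 0 0 0 0 0"

```text
t: 30.88
eef_pos: [0.4994, 0.0667, 0.2337]
ee_rot: [3.141, 0.0, -3.07]
force: [-0.3, -0.6, -2.0]
width: 0.0399
```

Request:
move_arm --pt "0 0 0 0 0 0" --pt "0 0 0 0 0 0" --pt "0 0 0 0 0 0" --pt "0 0 0 0 0 0" --pt "0 0 0 0 0 0"

```text
t: 31.3
eef_pos: [0.4993, 0.0667, 0.2335]
ee_rot: [3.142, 0.0, -3.07]
force: [-0.9, 0.4, -2.0]
width: 0.0397
```

Request:
move_arm --pt "0 0 -0.8 0 0 0" --pt "0 0 0 0 0 0" --pt "0 0 0 0 0 0" --pt "0 0 5 0 0 0" --pt "0 0 20 0 0 0" --claw 90

```text
t: 31.72
eef_pos: [0.4984, 0.0663, 0.2558]
ee_rot: [-3.14, -0.005, -3.07]
force: [0.6, 0.3, -0.3]
width: 0.0562
```

Request:
move_arm --pt "0 0 30 0 0 0" --pt "0 0 35 0 0 0" --pt "0 0 15 0 0 0" --pt "-4 -35 0 0 0 0" --pt "-4 -35 0 0 0 0"

```text
t: 32.13
eef_pos: [0.4917, -0.0029, 0.3397]
ee_rot: [3.141, 0.004, -3.066]
force: [0.7, -1.0, -1.3]
width: 0.0569
```

Request:
move_arm --pt "-4 -35 0 0 0 0" --pt "-4 -35 0 0 0 0" --pt "-4 -35 0 0 0 0" --pt "-4 -35 0 0 0 0" --pt "-4 -35 0 0 0 0"

```text
t: 32.55
eef_pos: [0.4708, -0.1799, 0.3384]
ee_rot: [-3.141, 0.001, -3.069]
force: [0.3, -0.3, -0.7]
width: 0.0569
```

Request:
move_arm --pt "-4 -35 0 0 0 0" --pt "-4 -35 0 0 0 0" --pt "-4 -35 0 0 0 0" --pt "-4 -35 0 0 0 0" --pt "-4 -35 0 0 0 0"

```text
t: 32.97
eef_pos: [0.4508, -0.3551, 0.3383]
ee_rot: [-3.141, 0.001, -3.069]
force: [0.9, 0.1, 0.1]
width: 0.0566
```

```bash
python3 - <<'E'
from h import *
s=arm.get_state();print(s["t"],s["eef_pos"],np.degrees(s["ee_rot"]),s["width"])
fs={}
o=np.array([.5056,-.0138]);yt=np.array([.073,-.997]);xt=np.array([-.997,-.073])
for c in("top","side"):
    f=fs[c]=arm.grab_frame(c);hsv=cv2.cvtColor(f,cv2.COLOR_RGB2HSV)
    m=cv2.inRange(hsv,(60,60,30),(95,255,255));n,l,st,ce=cv2.connectedComponentsWithStats(m)
    for i in range(1,n):
        if st[i,4]>8:
            P=at_z(c,ce[i],.085 if c=="top" else .066)[:2]-o; print(c,"green",ce[i].round(1),st[i,:5],"tray xy",(P@xt).round(4),(P@yt).round(4))
g=cv2.cvtColor(fs["side"],cv2.COLOR_RGB2GRAY)[145:180,300:335];y,x=np.nonzero(g<80);print("tee dark",x.mean()+300,y.mean()+145,len(x))
r=lambda f,x0,y0,w,h:cv2.resize(f[y0:y0+h,x0:x0+w],(400,400),interpolation=cv2.INTER_CUBIC)
cv2.imwrite("pics/n.png",np.hstack([r(fs["side"],280,150,110,110),r(fs["top"],300,185,60,60)])[:,:,::-1])
E
```

```text
32.9667 [ 0.45075461 -0.35505747  0.33830369] [-1.79982177e+02  3.32278750e-02 -1.75868968e+02] 0.056590616538403866
top green [343.9 227.3] [338 222  13  12  87] tray xy 0.0011 0.0264
top green [310.8 229.9] [305 224  12  12  87] tray xy 0.0005 -0.0785
side green [353.  218.9] [344 206  21  25 267] tray xy 0.003 0.021
side green [327.  246.6] [318 233  21  27 288] tray xy 0.002 -0.0852
tee dark 315.1411764705882 161.65882352941176 85
```

View pics/n.png

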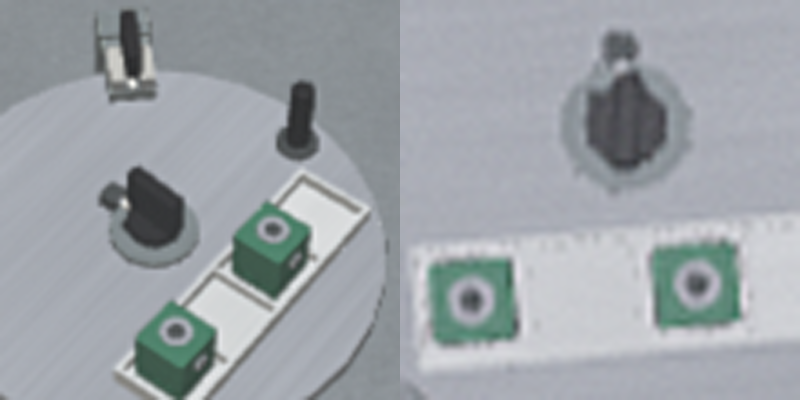

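Picture n shows both green blocks seated flat in two pockets, and the T-handle in line and down. The side view has the knob's bar ridge running from about (317,197) to (329.5,208). I'll work out its direction.

```bash
python3 - <<'E'
from h import *
for p,q in(((317.1,196.8),(329.5,207.8)),((317,196.5),(330.5,207))):
    a=at_z("side",p,.098);b=at_z("side",q,.098);d=b-a;print(a,b,(a+b)/2,np.hypot(*d[:2]),np.degrees(np.arctan2(d[1],d[0])))
f=arm.grab_frame("side");g=cv2.cvtColor(f,cv2.COLOR_RGB2GRAY)
np.set_printoptions(linewidth=250);print(g[192:222:1,310:336])
# predicted silhouettes for bar angles: IoU with dark mask
m=np.zeros((400,640),np.uint8);m[185:225,313:345]=g[185:225,313:345]<75
best=[]
for cx,cy in((.585,-.0076),(.583,-.010),(.587,-.0076),(.584,-.005)):
  for a in range(-90,90,3):
    u=np.array([np.cos(np.radians(a)),np.sin(np.radians(a))]);v=np.array([-u[1],u[0]])
    pts=[proj("side",[*(np.array([cx,cy])+i*.023*u+j*.0065*v),z]) for i in(-1,1) for j in(-1,1) for z in(.062,.098)]
    h=cv2.convexHull(np.float32(pts));k=np.zeros_like(m);cv2.fillConvexPoly(k,np.int32(np.round(h)),1)
    best.append(((k&m).sum()/(k|m).sum(),a,cx,cy))
print(sorted(best)[::-1][:10])
E
```

```text
[ 0.60056223 -0.00754021  0.098     ] [ 0.55475762 -0.00219145  0.098     ] [ 0.57765993 -0.00486583  0.098     ] 0.04611585448249892 173.33954702833213
[ 0.60139419 -0.0080911   0.098     ] [ 0.55458484 -0.00573656  0.098     ] [ 0.57798952 -0.00691383  0.098     ] 0.04686852872909219 177.12041034808058
[[167 169 171 169 170 169 170 171 172 173 173 174 172 169 168 168 169 170 173 171 171 173 172 172 174 175]
 [169 169 169 169 170 169 171 173 173 174 173 172 169 168 168 168 171 172 170 171 172 172 172 174 174 173]
 [170 168 168 169 170 171 174 174 170 175 173 169 168 168 169 171 171 170 170 172 172 171 174 175 174 173]
 [168 169 169 169 172 171 164 154 140 165 172 170 169 169 171 171 169 170 171 172 171 173 174 173 174 174]
 [169 169 169 171 172 152  99  67  75 120 160 167 171 172 172 170 170 171 172 171 172 173 173 173 175 176]
 [168 169 169 173 163 100  59  53  55  67  97 136 165 174 171 170 171 171 170 172 174 172 173 174 175 174]
 [170 171 173 175 161  69  53  59  60  57  58  76 121 165 173 174 172 169 171 174 172 173 174 175 174 174]
 [163 162 170 178 164  64  50  59  61  61  58
[... 2257 characters left out ...]
40 140 140 140 139 133 123 114 122 153 171 171 170]
 [173 172 173 164 131 104 109 120 127 129 132 137 138 135 135 133 130 126 112 106 144 170 171 171 171 169]]
[(np.float64(0.7168458781362007), -12, 0.584, -0.005), (np.float64(0.7063197026022305), -21, 0.584, -0.005), (np.float64(0.7031802120141343), -15, 0.584, -0.005), (np.float64(0.7027972027972028), -9, 0.584, -0.005), (np.float64(0.6842105263157895), -15, 0.585, -0.0076), (np.float64(0.6808510638297872), -18, 0.584, -0.005), (np.float64(0.6787003610108303), -18, 0.585, -0.0076), (np.float64(0.6777408637873754), -6, 0.584, -0.005), (np.float64(0.6776556776556777), -24, 0.584, -0.005), (np.float64(0.6703296703296703), -27, 0.584, -0.005)]
```

Request:
move_arm --pt "5.4 13.9 0 0 0 6.84" --pt "5.4 13.9 0 0 0 6.84" --pt "5.4 13.9 0 0 0 6.84" --pt "5.4 13.9 0 0 0 6.84" --pt "5.4 13.9 0 0 0 6.84"

```text
t: 33.53
eef_pos: [0.4785, -0.2823, 0.3381]
ee_rot: [-3.141, 0.0, -2.466]
force: [0.5, 0.2, -0.2]
width: 0.0571
```

Request:
move_arm --pt "5.4 13.9 0 0 0 6.84" --pt "5.4 13.9 0 0 0 6.84" --pt "5.4 13.9 0 0 0 6.84" --pt "5.4 13.9 0 0 0 6.84" --pt "5.4 13.9 0 0 0 6.84"

```text
t: 33.95
eef_pos: [0.5054, -0.2126, 0.3382]
ee_rot: [-3.141, 0.0, -1.869]
force: [1.2, -0.3, 0.3]
width: 0.0565
```

Request:
move_arm --pt "5.4 13.9 0 0 0 6.84" --pt "5.4 13.9 0 0 0 6.84" --pt "5.4 13.9 0 0 0 6.84" --pt "5.4 13.9 0 0 0 6.84" --pt "5.4 13.9 0 0 0 6.84"

```text
t: 34.37
eef_pos: [0.5323, -0.1432, 0.3382]
ee_rot: [-3.141, -0.0, -1.272]
force: [-0.6, 0.3, 0.5]
width: 0.057
```

Request:
move_arm --pt "5.4 13.9 0 0 0 6.84" --pt "5.4 13.9 0 0 0 6.84" --pt "5.4 13.9 0 0 0 6.84" --pt "5.4 13.9 0 0 0 6.84" --pt "5.4 13.9 0 0 0 6.84"

```text
t: 34.78
eef_pos: [0.5592, -0.0737, 0.3382]
ee_rot: [-3.141, -0.0, -0.675]
force: [0.4, -0.1, 0.0]
width: 0.0568
```

Request:
move_arm --pt "5.4 13.9 0 0 0 6.84" --pt "5.4 13.9 0 0 0 6.84" --pt "5.4 13.9 0 0 0 6.84" --pt "5.4 13.9 0 0 0 6.84" --pt "5.4 13.9 0 0 0 6.84"

```text
t: 35.2
eef_pos: [0.5861, -0.0042, 0.3382]
ee_rot: [-3.141, -0.0, -0.078]
force: [0.7, -0.2, 0.5]
width: 0.0567
```

Request:
move_arm --pt "0 0 0 0 0 0" --pt "0 0 0 0 0 0" --pt "0 0 0 0 0 0" --pt "0 0 0 0 0 0" --pt "0 0 0 0 0 0"

```text
t: 35.62
eef_pos: [0.586, -0.0062, 0.3378]
ee_rot: [-3.142, -0.0, -0.087]
force: [-0.1, 0.1, 0.4]
width: 0.0567
```

Request:
move_arm --pt "0 -1.3 -30 0 0 0" --pt "0 0 -30 0 0 0" --pt "0 0 -20 0 0 0" --pt "0 0 -11 0 0 0" --pt "0 0 0 0 0 0"

```text
t: 36.03
eef_pos: [0.5854, -0.0077, 0.2443]
ee_rot: [3.14, 0.004, -0.086]
force: [-1.1, -0.6, -0.4]
width: 0.0567
```

Request:
move_arm --pt "0 0 0 0 0 0" --pt "0 0 0 0 0 0" --pt "0 0 0 0 0 0" --pt "0 0 0 0 0 0" --pt "0 0 0 0 0 0" --claw 255 --squeeze 8

```text
t: 36.45
eef_pos: [0.5865, -0.007, 0.2477]
ee_rot: [-3.141, -0.002, -0.085]
force: [0.2, 0.3, 0.2]
width: 0.0286
```

Request:
move_arm --pt "0 0 0 0 0 0" --pt "0 0 0 0 0 0" --pt "0 0 0 0 0 0" --pt "0 0 0 0 0 0" --pt "0 0 0 0 0 0"

```text
t: 36.87
eef_pos: [0.5862, -0.0077, 0.247]
ee_rot: [3.141, 0.0, -0.085]
force: [-1.8, -5.7, 4.7]
width: 0.0129
```

Request:
move_arm --pt "0 -0.7 0 0 0 0" --pt "0 0 0 0 0 0" --pt "0 0 0 0 0 -4" --pt "0 0 0 0 0 -5" --pt "0 0 0 0 0 -5" --squeeze 45

```text
t: 37.28
eef_pos: [0.5861, -0.0082, 0.247]
ee_rot: [3.141, 0.0, -0.333]
force: [-2.1, -4.3, 5.4]
width: 0.013
```

Request:
move_arm --pt "0 0 0 0 0 -5" --pt "0 0 0 0 0 -5" --pt "0 0 0 0 0 -5" --pt "0 0 0 0 0 -5" --pt "0 0 0 0 0 -5"

```text
t: 37.7
eef_pos: [0.5858, -0.0085, 0.247]
ee_rot: [3.14, 0.0, -0.77]
force: [-3.8, -6.6, 6.5]
width: 0.0129
```

Request:
move_arm --pt "0 0 0 0 0 -5" --pt "0 0 0 0 0 -5" --pt "0 0 0 0 0 -5" --pt "0 0 0 0 0 -5" --pt "0 0 0 0 0 -5"

```text
t: 38.12
eef_pos: [0.5855, -0.0088, 0.247]
ee_rot: [3.139, -0.001, -1.207]
force: [-4.3, -8.0, 8.1]
width: 0.0128
```

Request:
move_arm --pt "0 0 0 0 0 -4" --pt "0 0 0 0 0 -4" --pt "0 0 0 0 0 0" --pt "0 0 0 0 0 0" --pt "0 0 0 0 0 0"

```text
t: 38.53
eef_pos: [0.5854, -0.0089, 0.247]
ee_rot: [3.139, -0.001, -1.342]
force: [-5.8, -6.7, 8.3]
width: 0.0128
```

```bash
python3 - <<'E'
from h import *
s=arm.get_state();print(s["t"],s["eef_pos"],np.degrees(s["ee_rot"]),s["force"],s["moment"],s["width"])
E
```

```text
38.5333 [ 0.58536246 -0.0089027   0.24697709] [ 1.79837710e+02 -5.79163828e-02 -7.68950096e+01] [-5.80200673 -6.66652417  8.32525239] [-2.63032919  1.88457263 -0.06015599] 0.012811540096153297
```

Request:
move_arm --pt "0 0 0 0 0 0" --pt "0 0 0 0 0 0" --pt "0 0 0 0 0 0" --pt "0 0 10 0 0 0" --pt "0 0 30 0 0 0" --claw 175

```text
t: 38.95
eef_pos: [0.585, -0.0078, 0.2834]
ee_rot: [3.134, 0.001, -1.342]
force: [0.8, 0.1, -0.5]
width: 0.0274
```

Request:
move_arm --pt "0 0 35 0 0 0" --pt "0 0 25 0 0 0" --pt "-5.5 -35 0 0 0 0" --pt "-5.5 -35 0 0 0 0" --pt "-5.5 -35 0 0 0 0"

```text
t: 39.37
eef_pos: [0.5698, -0.1131, 0.3483]
ee_rot: [-3.139, -0.0, -1.34]
force: [0.4, 0.5, 0.8]
width: 0.0274
```

Request:
move_arm --pt "-15 -35 0 0 0 0" --pt "-15 -35 0 0 0 0" --pt "-15 -35 0 0 0 0" --pt "-15 -35 0 0 0 0" --pt "-15 -35 0 0 0 0"

```text
t: 39.78
eef_pos: [0.4941, -0.2891, 0.3476]
ee_rot: [-3.14, -0.0, -1.341]
force: [-0.6, -0.1, -0.6]
width: 0.0273
```

Request:
move_arm --pt "-10 -30 0 0 0 0" --pt "-10 -30 0 0 0 0" --pt "0 0 0 0 0 0" --pt "0 0 0 0 0 0" --pt "0 0 0 0 0 0"

```text
t: 40.2
eef_pos: [0.4749, -0.3478, 0.347]
ee_rot: [-3.141, -0.0, -1.342]
force: [1.1, 0.2, 0.4]
width: 0.0278
```

```bash
python3 - <<'E'
from h import *
s=arm.get_state();print(s["t"],s["eef_pos"],np.degrees(s["ee_rot"]),s["force"],s["width"])
fs={}
o=np.array([.5056,-.0138]);yt=np.array([.073,-.997]);xt=np.array([-.997,-.073])
for c in("top","side"):
    f=fs[c]=arm.grab_frame(c);hsv=cv2.cvtColor(f,cv2.COLOR_RGB2HSV)
    m=cv2.inRange(hsv,(60,60,30),(95,255,255));n,l,st,ce=cv2.connectedComponentsWithStats(m)
    for i in range(1,n):
        if st[i,4]>8:
            P=at_z(c,ce[i],.085 if c=="top" else .066)[:2]-o; print(c,"green",ce[i].round(1),st[i,:5],"tray xy",(P@xt).round(4),(P@yt).round(4))
g=cv2.cvtColor(fs["side"],cv2.COLOR_RGB2GRAY)[145:180,300:335];y,x=np.nonzero(g<80);print("tee dark",x.mean()+300,y.mean()+145,len(x))
r=lambda f,x0,y0,w,h:cv2.resize(f[y0:y0+h,x0:x0+w],(400,400),interpolation=cv2.INTER_CUBIC)
cv2.imwrite("pics/o.png",np.hstack([r(fs["side"],280,150,110,110),r(fs["top"],205,120,240,160)])[:,:,::-1])
E
```

```text
40.2 [ 0.4748781  -0.34775919  0.3470322 ] [-1.79971432e+02 -3.83201400e-03 -7.69090219e+01] [1.13784543 0.21061511 0.36700492] 0.027827026085546273
top green [343.9 227.3] [338 222  13  12  89] tray xy 0.0012 0.0265
top green [310.7 229.8] [305 224  12  12  90] tray xy 0.0001 -0.0787
side green [353.2 218.9] [344 206  21  25 269] tray xy 0.0033 0.0212
side green [327.  246.6] [318 233  21  27 286] tray xy 0.0019 -0.0853
tee dark 315.33734939759034 161.55421686746988 83
```

View pics/o.png

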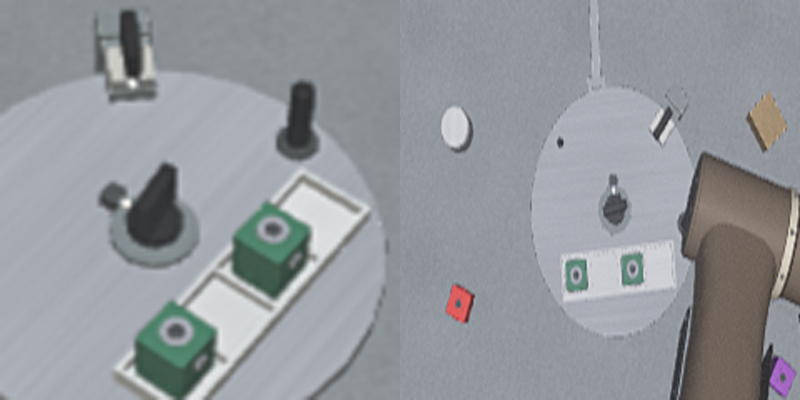

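Picture o shows the knob bar turned across, the T-handle down, both green blocks in pockets, and the oil can, carton and wrench where they were. Handing in.

```bash
python3 -c "
from station import arm
print(arm.job_done())"
```

```text
the job is handed in; nothing more can be done
None
```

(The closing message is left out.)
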